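# Nip a mortar prism in a creep frame with collar and turning bar

## Robot

A 7-joint arm with a two-finger parallel gripper is mounted at the origin on a cart in front of the work surface, level with it; the furniture and walls round the work are solid. World frame = base frame: x ahead of the robot, y to its left, z up, the work surface at z = 0. Lengths are in mm, angles in rad, forces in N, time in s.
With the tool pointing down it reaches from about 425 to 925 mm from the base axis. Payload 6.8 kg.
Tool frame: the origin (TCP) lies on the mounting face of the last link; the fingertips stand 173 mm ahead of it and the grasp point (between the pads) lies 155 mm ahead of it; z points along the fingers, y is the direction in which the jaws open and shut (so a half turn about z gives the same grasp; the last joint's range is limited). The gripper opens to 85 mm and grips with 20 to 120 N. Pads are 22 mm wide; open, the fingers measure 114 mm over their backs; the gripper's body (76 mm by 85 mm) begins 54 mm behind the grasp point. The pads swing forward as they close: fully open they stand 13 mm farther back than shut.
Start: joints at [-1.317, 0.477, 0.022, 1.555, -0.011, 1.109, -0.083], TCP at [238.92, 631.316, 404.708] pointing down, gripper open.
Joint ranges: [-2.96, 2.96], [-0.34, 2.1], [-1.41, 1.46], [0.24, 2.44], [-1.37, 4.51], [0.17, 1.92], [-2.96, 2.96]. Speed limits (rad/s): [2.39, 2.39, 3.14, 3.14, 3.14, 3.14, 3.14].

## Interface

Orientations are given as a rotation vector (axis times angle).
In Python, from cell import r gives the robot as it stands.
- The arm moves only by the tool carry_out, never from a script. Its arguments are lists of equal length, an entry for each row: "slide": the shift along the tool's x, y, z in mm, a list of three; "rotation": the turn, a rotation vector about the tool's x, y, z in degrees, a list of three. A call has 1 to 12 rows; each row shifts and turns the commanded pose from where the row before left it, along the tool's axes as they then stand; what a row does not reach is not made up. A row lasts 1/8 s, in which the tool goes at most 62.5 mm and 10.7 degrees, less where a joint would pass 70% of its speed; a pose out of reach is approached as far as the arm can. A call with a gripper value outside its range is refused whole. "grip" is the opening, from 0 (shut) to 1 (fully open), set as the call begins (left out, the last holds). The fingers move at their own pace and stop on an object; "grip_force" is the grip in N (left out, the last holds). Time passes only in rows, so rows that do not move let the fingers close. It gives the time, the measured TCP pose, the force and the opening at its end, in the units of the state.
- r.get_obs(): the state, without advancing time (a new reading comes with each control period).
- r.camera(name): name is "side" or "top" or "wrist"; returns a dict with "frame" (420x560x3 uint8, red, green, blue), "depth" (420x560 float32, mm along the optical axis (not along the pixel's ray), 0 where there is no reading), "mtx" (3x3 intrinsics, pixels), "position" and "orientation" of the camera in the world. Camera axes: x right, y down, z forward; pixel columns grow to the right and rows downward; lengths in mm; the calibration is good to about 2 mm. A picture is of the moment at which its call begins.
- r.hand_in(): hands the job in, once; it reports no verdict.
The state is a dict: "clock": time; "q": joint angles; "joint_vel": joint speeds; "joint_torque": joint torques, N m; "tcp_pos": TCP position; "orientation": TCP orientation; "wrist_force": force on the tool from outside, world axes, zero at the start; "moment": the same for the moment, N m; "finger_gap": finger opening in mm.
Only numpy, scipy, OpenCV 4.12 (cv2) and the standard library are available. Lean on these libraries where they do the work, as an engineer would, in place of code of your own. Each camera call takes 0.05 s, during which the arm holds its last target.

## Task

A mortar prism lies loose on the lower platen of the small creep frame. Take the red-handled turning bar from its cradle and, working it from hole to hole, turn the brass collar clockwise (seen from above) until the prism is nipped firmly under the upper platen: the effort of turning is even while it is loose and rises once it bites; stop at about 1.6 times the loose effort, well short of twice, which would crack the prism. Then draw the bar out and lay it back in its cradle as it lay; touch frame and collar with the bar only, and leave the other things on the bench alone.

Things in the scene. Friction and masses are not known exactly. Their poses are not given: they have to be found in the camera images.
- frame: Creep frame, fixed: grey base plate 150 x 230 x 18 mm, two 18 mm columns 88 mm from the screw axis on its +y and -y sides, grey crosshead 62 x 222 mm at height 200-226 mm, screw end to 263 mm. Origin on the vertical screw axis at bench level, z up, +x to the back. Front (-x side) is open: the bar meets no column within 55 degrees either side of the front.
- collar_mid (a point): Middle of the brass collar, on the screw axis 70 mm above the bench. Collar: radius 50 mm, 40 mm high, stays at this height. Eight radial holes 45 degrees apart, all with their axis through this point, 14 mm wide and high with bevelled mouth, 29 mm deep (bottom 21 mm from the axis). x axis as the frame's; the point does not turn with the collar.
- collar (a joint): Collar angle q (rad), grows clockwise seen from above (in front: robot's right to left); starts 0 to 0.6. From the axis the holes lie at k*45 degrees minus q, anticlockwise from the frame's +x. Turning torque about the screw axis (force times arm plus the grip's own moment; true while creeping, standing still shows less): loose 0.8 Nm, firm 1.3, cracks at 1.6. It stays where it is left.
- head (a point): Middle of the crosshead's underside, 200 mm above the bench on the screw axis. The upper platen (66 mm steel disc) hangs below it on stiff disc springs. Its height is set differently each time and not told: the prism meets it somewhere at q = 1.5 to 2.5 rad. From first touch the torque rises 0.14 Nm per 0.1 rad: firm about 0.35 rad after it, cracked 0.55 rad after.
- spindle: Steel screw with the lower platen (80 mm disc) on top. It does not turn; the collar drives it up 15 mm per turn. Origin on the screw axis, at bench level when q = 0; the platen's top is 118 mm above the origin.
- prism: Grey mortar prism, 40 x 65 x 40 mm (x, y, z), lying on the lower platen between the columns. Origin at the middle of its underside.
- bar: Turning bar, loose, 0.2-0.33 kg: red square handle 18 x 18 mm, 84 mm long, and a steel rod 12 mm thick with round nose. Origin at the middle of the handle on the bar's axis, x axis towards the nose: handle -42 to +42 mm, rod to +129 mm; centre of mass at about +50 mm. With the nose at the bottom of a hole the origin is 150 mm from the screw axis.
- cradle: Cradle of the bar, fixed: grey plate 168 x 66 x 8 mm, two black notched supports 60 mm high, under the handle's rear end (x -42 to -32 mm) and under the rod (x +84 to +94 mm), notches flared 7 mm a side. Origin at bench level below the lying handle's middle, x axis along the lying bar to its nose; the bar's axis lies at 50 mm height. Between the supports the handle is free to grip from above.
- waiting_prism: Bystander: grey mortar prism 40 x 65 x 40 mm on the bench at the left. Origin at the middle of its underside.
- sample_tin: Bystander: round tin with lid, 68 mm wide, 40 mm high, left of the frame at the back. Origin at the middle of its underside.
- brown_bottle: Bystander: small brown bottle with black cap, 41 mm wide, 68 mm high, right of the frame at the back. Origin at the middle of its underside.
- vial: Bystander: small vial with green cap, 23 mm wide, 62 mm high, beside the brown bottle. Origin at the middle of its underside.

How it is judged (in metres and radians):
On the way, in this order (a step that is already met when the one before it is completed fails the run):
1. with the bar in a hole, the collar has been turned past 1.3 rad (value of joint collar above 1.3 rad and contact force between bar and frame above 1 N).
2. the prism is nipped: the lower platen presses on it with more than 120 N (contact force between prism and spindle above 120 N), for 0.2 s.
At the end, for the whole second after the job is handed in: The prism is nipped (pressed with more than 120 N, that is from 0.2 rad after first touch; never over 330 N), and the bar lies at rest in both supports of the cradle, within 25 mm of its place along the cradle, 6 mm across and about 5 mm in height, parallel to it within 0.08 rad (contact force between prism and spindle above 120 N and x of bar in the frame of cradle between -0.025 and 0.025 m and y of bar in the frame of cradle between -0.006 and 0.006 m and z of bar in the frame of cradle between 0.045 and 0.056 m and angle between the x axis of bar and the x axis of cradle, either way round below 0.08 rad and linear speed of bar below 0.02 m/s).
It fails at once if the prism is cracked: pressed with more than 330 N (contact force between prism and spindle above 330 N).
It fails at once if the bare gripper or arm pushes on the frame or the collar with more than 5 N (contact force between any of the fingers, the arm and frame above 5 N).
It fails at once if a bystander is moved by more than 15 mm (distance of any of waiting_prism, sample_tin, brown_bottle, vial from where it was at the start of the episode above 0.015 m).
It also fails if it takes over 72 s, if anything falls off the work surface, if the arm or the gripper's body presses on something with over 40 N, if the wrist force passes 120 N, or if a joint passes its speed limit or range.

## Working session

There is one attempt and no reset: what is moved stays moved. The work goes in short steps, Python scripts to look and compute and a tool call to move; the robot and the scene stay as the last step left them, time stands still between calls to the robot, and variables do not carry over. Pictures are saved under pics/ and viewed, and the job is handed in when it is done.

Besides the shell and the picture viewer there is one more tool, called after "Call:" as a command line: name --argument value ..., lists and objects as JSON in quotes. carry_out: Moves the arm, as the interface text tells. Its arguments: {"type":"object","properties":{"slide":{"type":"array","items":{"type":"array","items":{"type":"number"}}},"rotation":{"type":"array","items":{"type":"array","items":{"type":"number"}}},"grip":{"type":"number"},"grip_force":{"type":"number"}},"required":["slide","rotation"]}

```bash
ls; mkdir -p pics
cat > h.py <<'E'
from cell import r
import numpy as np, cv2
from scipy.spatial.transform import Rotation as R
def snap(n,fn,crop=None,scale=1):
    c=r.camera(n); np.savez('pics/'+fn+'.npz',**c)
    im=c['frame'][:,:,::-1]
    if crop: x0,y0,x1,y1=crop; im=im[y0:y1,x0:x1]
    if scale!=1: im=cv2.resize(im,None,fx=scale,fy=scale,interpolation=cv2.INTER_CUBIC)
    cv2.imwrite('pics/'+fn+'.png',im); return c
def load(fn): return dict(np.load('pics/'+fn+'.npz'))
def Rc(c):
    o=np.array(c['orientation']); return R.from_rotvec(o).as_matrix() if o.size==3 else o
def pt(c,u,v,z=None):
    K=c['mtx'];d=np.array([(u-K[0,2])/K[0,0],(v-K[1,2])/K[1,1],1]);
    w=Rc(c)@d
    if z is None: return c['position']+w*c['depth'][int(round(v)),int(round(u))]
    return c['position']+w*((z-c['position'][2])/w[2])
def proj(c,p):
    q=Rc(c).T@(np.array(p)-c['position']);q=c['mtx']@q;return q[:2]/q[2]
E
python3 - <<'E'
from h import *
np.set_printoptions(precision=3,suppress=True)
print(r.get_obs())
for n in('side','top','wrist'):
    c=snap(n,n+'0'); print(n,c['position'],c['orientation'],c['mtx'])
E
```

```text
pics
{'clock': 0.0, 'q': array([-1.317,  0.478,  0.022,  1.556, -0.011,  1.109, -0.083]), 'joint_vel': array([-0.001,  0.001,  0.002,  0.001,  0.   ,  0.001,  0.   ]), 'joint_torque': array([  0.   , -59.645,   1.608, -28.119,   0.012,   0.01 ,  -0.   ]), 'tcp_pos': array([238.791, 631.043, 403.7  ]), 'orientation': array([-0.565, -3.09 ,  0.003]), 'wrist_force': array([-0.25 ,  0.181, -0.453]), 'moment': array([-0.013,  0.032, -0.018]), 'finger_gap': 85.50262501362582}
side [  -11.552 -1009.322   611.943] [-1.92   0.539 -0.357] [[455.38    0.    271.126]
 [  0.    455.38  208.295]
 [  0.      0.      1.   ]]
top [ 259.917   61.451 1366.304] [-1.725  2.427 -0.317] [[511.355   0.    275.46 ]
 [  0.    511.355 209.949]
 [  0.      0.      1.   ]]
wrist [161.006 659.397 373.941] [2.351 1.626 0.266] [[325.89    0.    275.97 ]
 [  0.    325.89  212.124]
 [  0.      0.      1.   ]]
```

View pics/side0.png

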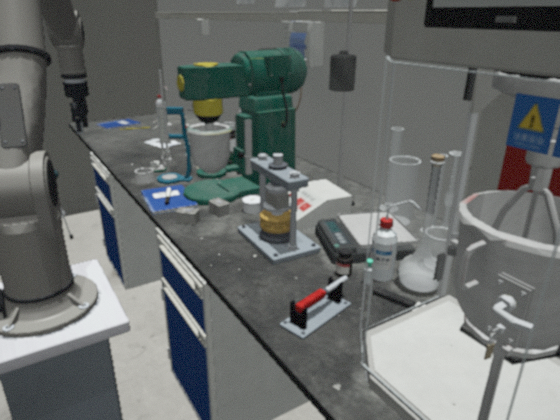

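View pics/top0.png

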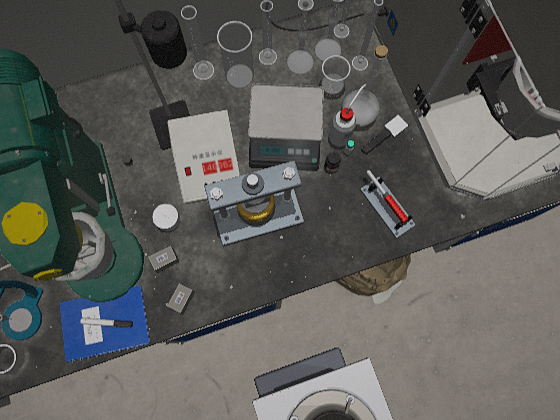

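View pics/wrist0.png

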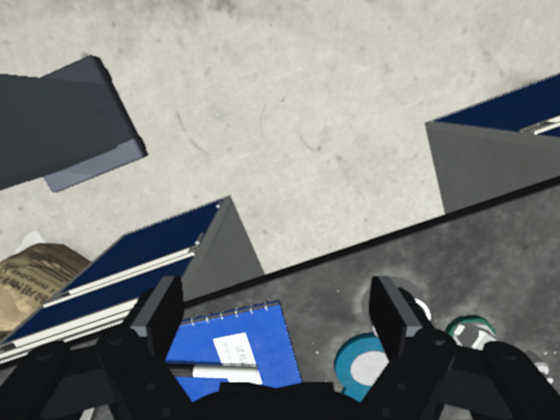

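Run:
```python
from h import *
np.set_printoptions(precision=1,suppress=True)
c=load('top0'); im=c['frame'][:,:,::-1]
cv2.imwrite('pics/tA.png',cv2.resize(im[155:245,200:310],None,fx=7,fy=7,interpolation=2)[:600])
cv2.imwrite('pics/tB.png',cv2.resize(im[160:245,350:425],None,fx=7,fy=7,interpolation=2)[:600])
print(proj(c,[0,0,0]),proj(c,[500,0,0]),proj(c,[500,-200,0]))
s=load('side0');im=s['frame'][:,:,::-1]
cv2.imwrite('pics/sA.png',cv2.resize(im[145:260,225:335],None,fx=5,fy=5,interpolation=2)[:600])
cv2.imwrite('pics/sB.png',cv2.resize(im[255:340,270:370],None,fx=7,fy=7,interpolation=2)[:600])
```

```text
[332.1 439. ] [266.4 250.4] [335.5 226.8]
```

View pics/tA.png

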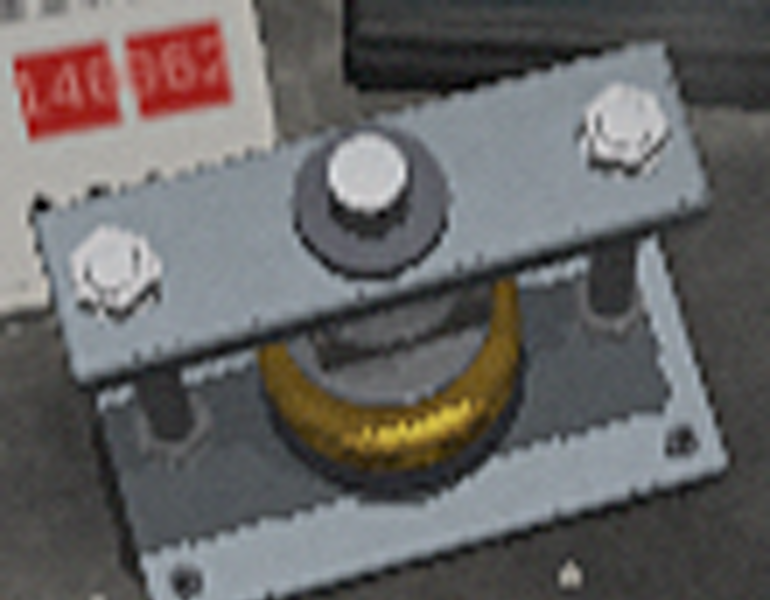

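View pics/tB.png

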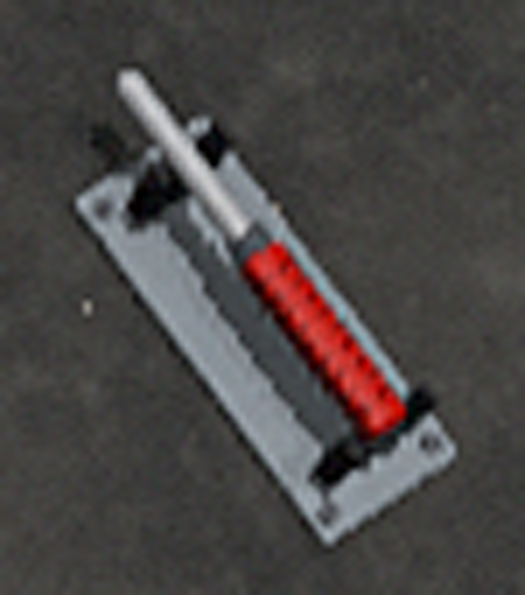

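View pics/sA.png

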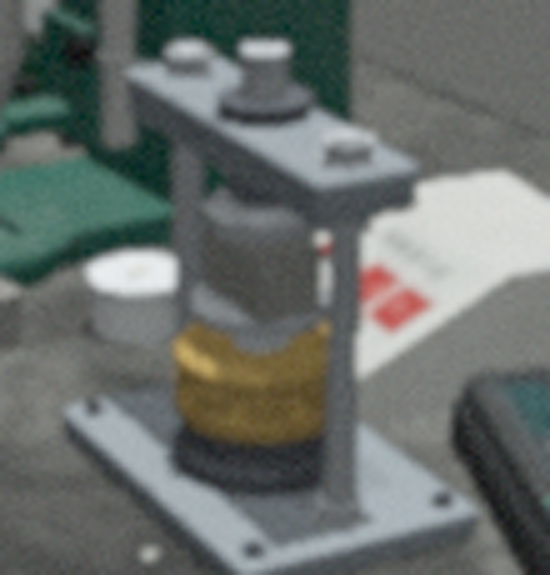

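View pics/sB.png

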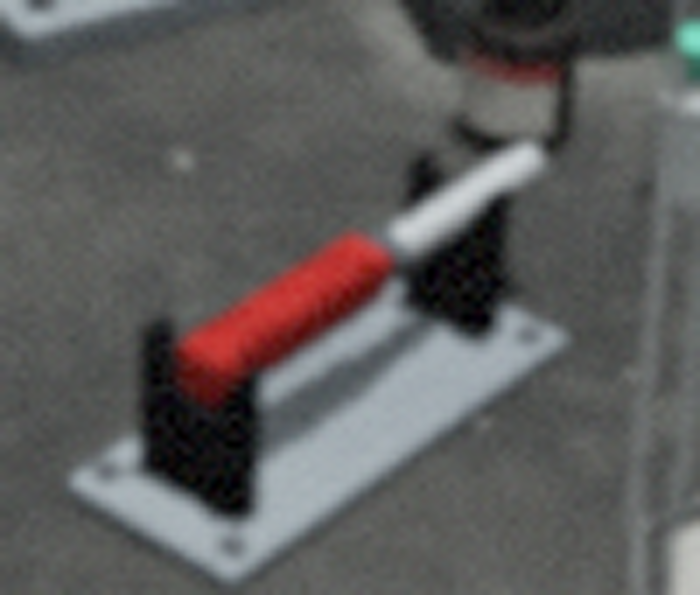

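Run:
```python
from h import *
np.set_printoptions(precision=1,suppress=True)
c=load('top0')
A=lambda x,y:(200+(x+.5)/7-.5,155+(y+.5)/7-.5)
B=lambda x,y:(350+(x+.5)/7-.5,160+(y+.5)/7-.5)
print('screw',pt(c,*A(369,170),263))
P={k:pt(c,*A(*v),226) for k,v in dict(lb=(38,210),lf=(85,375),rf=(708,195),rb=(658,45)).items()}
print(P, np.mean(list(P.values()),axis=0), np.degrees(np.arctan2(*(P['lf']-P['rf'])[[1,0]])))
print(np.linalg.norm(P['lf']-P['rf']),np.linalg.norm(P['lb']-P['lf']))
b=pt(c,*A(728,462),18);b2=pt(c,*A(150,598),18);print('base',b,b2,np.linalg.norm(b-b2))
n=pt(c,*B(128,75),50);e=pt(c,*B(385,428),59);print('bar',n,e,np.linalg.norm((n-e)[:2]),np.degrees(np.arctan2(*(n-e)[[1,0]])))
C=[pt(c,*B(*v),8) for v in [(78,200),(203,118),(455,448),(330,543)]];print(np.array(C),np.mean(C,axis=0))
print(np.degrees(np.arctan2(*((C[0]+C[1]-C[2]-C[3]))[[1,0]])))
```

```text
screw [619.9 -11.2 263. ]
{'lb': array([654.9,  95.1, 226. ]), 'lf': array([595.3,  97.4, 226. ]), 'rf': array([ 586.5, -117.9,  226. ]), 'rb': array([ 642., -120.,  226.])} [619.7 -11.4 226. ] 87.64471901910161
215.42986717205838 59.60882257497958
base [ 541.4 -120.9   18. ] [563.8 106.8  18. ] 228.8593150542506
bar [ 609.5 -329.9   50. ] [ 445.3 -366.3   59. ] 168.2635685446785 12.514150688288
[[ 578.5 -304.1    8. ]
 [ 594.  -363.9    8. ]
 [ 436.1 -405.7    8. ]
 [ 417.2 -345.     8. ]] [ 506.4 -354.7    8. ]
14.531499133317471
```

Run:
```python
from h import *
np.set_printoptions(precision=3,suppress=True)
o=r.get_obs(); T=R.from_rotvec(o['orientation']).as_matrix(); print(T)
c=load('wrist0'); print('cam pos in tool',T.T@(c['position']-o['tcp_pos'])); print('cam axes in tool (cols x,y,z)\n',T.T@Rc(c))
t=load('top0')
for u,v in [(140,270),(100,150),(60,250),(118,200),(180,298),(165,217),(332,160),(290,130),(343,120)]: print((u,v),pt(t,u,v))
```

```text
[[-0.935  0.354 -0.   ]
 [ 0.354  0.935 -0.001]
 [-0.    -0.001 -1.   ]]
cam pos in tool [82.799 -1.082 30.035]
cam axes in tool (cols x,y,z)
 [[ 0.    -0.947 -0.322]
 [ 1.     0.001 -0.001]
 [ 0.001 -0.322  0.947]]
(140, 270) [555.774 332.289  23.9  ]
(100, 150) [918.349 348.725  23.565]
(60, 250) [548.548 377.884 437.508]
(118, 200) [770.103 343.448  -1.768]
(180, 298) [448.935 251.319  39.916]
(165, 217) [667.147 228.194  41.37 ]
(332, 160) [ 660.73  -241.817   77.451]
(290, 130) [ 784.978 -167.216   63.017]
(343, 120) [ 735.356 -293.533  139.591]
```

Run:
```python
from h import *
np.set_printoptions(precision=0,suppress=True)
t=load('top0');K=t['mtx'];v,u=np.mgrid[:420,:560];d=t['depth'];
X=np.stack([(u-K[0,2])/K[0,0]*d,(v-K[1,2])/K[1,1]*d,d],-1)@Rc(t).T+t['position']
m=(X[...,2]>150)&(d>0)&(X[...,1]>-300)
P=X[m]
for x in range(250,700,50):
  for y in range(-300,700,100):
    s=P[(abs(P[:,0]-x)<25)&(abs(P[:,1]-y)<50)]
    if len(s): print(x,y,len(s),s[:,2].max())
```

```text
500 400 453 456.99022157564843
550 400 2473 465.36927622864084
550 500 214 459.07827992220666
550 600 13 188.45562866108276
600 -100 565 243.76955935114665
600 0 895 269.11221230224646
600 100 363 244.90051867843613
600 300 69 256.4022607374334
600 400 2144 467.3495587919184
600 500 283 465.1378085501998
600 600 115 201.27171177952323
650 -100 249 240.78919856235348
650 0 372 265.51767176163867
650 100 229 242.96498428405857
650 300 15 255.27466798845717
650 400 1910 465.66338315182793
650 500 124 464.0071162070866
```

```bash
cat >> h.py <<'E'
def ori(az,tilt=0):
    a=np.radians(az); x=np.array([np.cos(a),np.sin(a),0]);z=np.array([0,0,-1.]);y=np.cross(z,x)
    return R.from_matrix(np.stack([x,y,z],1))*R.from_rotvec([0,np.radians(-tilt),0])
def plan(wps,start=None,dec=1):
    """wps: (pos, R, n)"""
    o=r.get_obs()
    if start is None: p=np.array(o['tcp_pos']);q=R.from_rotvec(o['orientation'])
    else: p,q=np.array(start[0],float),start[1]
    S=[];W=[]
    for pos,rot,n in wps:
        pos=np.array(pos,float);dp=pos-p;rv=(q.inv()*rot).as_rotvec();p0=p.copy();q0=q
        for i in range(n):
            pt_=p0+dp*(i+1)/n;qt=q0*R.from_rotvec(rv*(i+1)/n)
            s=np.round(q.inv().apply(pt_-p),dec);w=np.round(np.degrees((q.inv()*qt).as_rotvec()),dec)
            p=p+q.apply(s);q=q*R.from_rotvec(np.radians(w))
            S.append(s.tolist());W.append(w.tolist())
    print('slide',S);print('rotation',W);print('end',p.round(1),len(S),'rows; max',max(np.linalg.norm(s) for s in S))
    return p,q
E
python3 - <<'E'
from h import *
plan([((200,430,404),ori(159),4),((310,330,400),ori(160),3),((400,190,380),ori(165),4),((435,60,350),ori(172),3),((435,-11,295),ori(180,35),5)])
E
```

```text
slide [[-8.7, -50.5, 0.1], [-8.8, -50.4, 0.0], [-8.8, -50.5, 0.1], [-8.9, -50.4, -0.0], [-46.2, -18.0, 1.3], [-46.1, -18.2, 1.3], [-46.0, -18.5, 1.4], [-33.1, -25.2, 5.0], [-32.6, -25.9, 5.0], [-31.9, -26.6, 4.9], [-31.4, -27.3, 5.0], [-22.5, -38.8, 10.0], [-20.9, -39.7, 10.0], [-19.3, -40.6, 10.0], [-2.0, -14.1, 11.0], [-0.2, -14.2, 11.0], [1.5, -14.2, 10.8], [3.1, -14.3, 10.4], [4.8, -14.3, 9.8]]
rotation [[-0.0, 0.0, 0.1], [-0.0, 0.0, 0.0], [-0.1, 0.0, 0.1], [0.0, 0.0, 0.1], [0.0, 0.0, -0.3], [0.0, 0.0, -0.4], [0.0, 0.0, -0.3], [0.0, 0.0, -1.3], [0.0, 0.0, -1.2], [0.0, 0.0, -1.3], [0.0, 0.0, -1.2], [0.0, 0.0, -2.3], [0.0, 0.0, -2.4], [0.0, 0.0, -2.3], [-0.5, -7.0, -1.6], [-0.5, -7.0, -1.5], [-0.5, -7.0, -1.6], [-0.4, -6.9, -1.5], [-0.5, -7.0, -1.6]]
end [435. -11. 295.] 19 rows; max 51.26109635971513
```

Call:
carry_out --slide '[[-8.7, -50.5, 0], [-8.8, -50.4, 0], [-8.8, -50.5, 0], [-8.9, -50.4, 0], [-46.2, -18, 1.3], [-46.1, -18.2, 1.3], [-46, -18.5, 1.4], [-33.1, -25.2, 5], [-32.6, -25.9, 5], [-31.9, -26.6, 5], [-31.4, -27.3, 5]]' --rotation '[[0, 0, 0], [0, 0, 0], [0, 0, 0], [0, 0, 0], [0, 0, -0.3], [0, 0, -0.3], [0, 0, -0.3], [0, 0, -1.3], [0, 0, -1.2], [0, 0, -1.3], [0, 0, -1.2]]'

```text
clock: 1.52
tcp_pos: [401.8, 189.6, 380.6]
orientation: [0.404, 3.115, 0.0]
wrist_force: [0.0, 0.4, 0.8]
finger_gap: 85.4
```

Call:
carry_out --slide '[[-22.5, -38.8, 10], [-20.9, -39.7, 10], [-19.3, -40.6, 10], [-2, -14.1, 11], [-0.2, -14.2, 11], [1.5, -14.2, 10.8], [3.1, -14.3, 10.4], [4.8, -14.3, 9.8], [0, 0, 0]]' --rotation '[[0, 0, -2.3], [0, 0, -2.4], [0, 0, -2.3], [-0.5, -7, -1.6], [-0.5, -7, -1.5], [-0.5, -7, -1.6], [-0.4, -6.9, -1.5], [-0.5, -7, -1.6], [0, 0, 0]]'

```text
clock: 2.65
tcp_pos: [436.6, -2.8, 303.8]
orientation: [0.045, 2.664, -0.049]
wrist_force: [0.2, -1.0, 0.3]
finger_gap: 85.5
```

Run:
```python
from h import *
np.set_printoptions(precision=2,suppress=True)
c=snap('wrist','w1'); o=r.get_obs(); print(o['clock'],o['q'],o['tcp_pos'],c['position'])
```

```text
2.7 [-0.24  0.15  0.06  2.36  0.61  0.2   0.78] [436.96  -2.32 304.12] [376.8   -3.13 239.29]
```

View pics/w1.png

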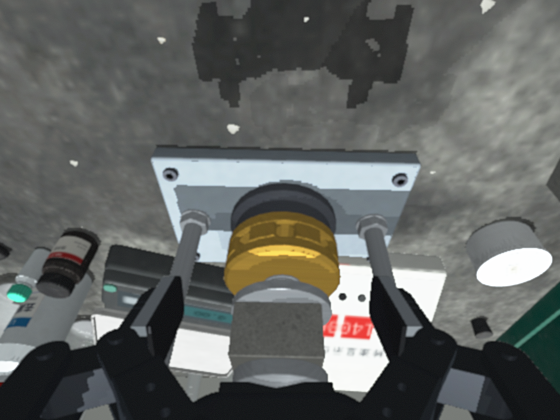

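Run:
```python
from h import *
c=load('w1');im=c['frame'][:,:,::-1]
cv2.imwrite('pics/w1a.png',cv2.resize(im[140:300,140:430][::-1,::-1],None,fx=2.75,fy=2.75,interpolation=2))
cv2.imwrite('pics/w1b.png',cv2.resize(im[175:300,215:350][::-1,::-1],None,fx=4.8,fy=4.8,interpolation=2))
```

```text
(no output)
```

View pics/w1a.png

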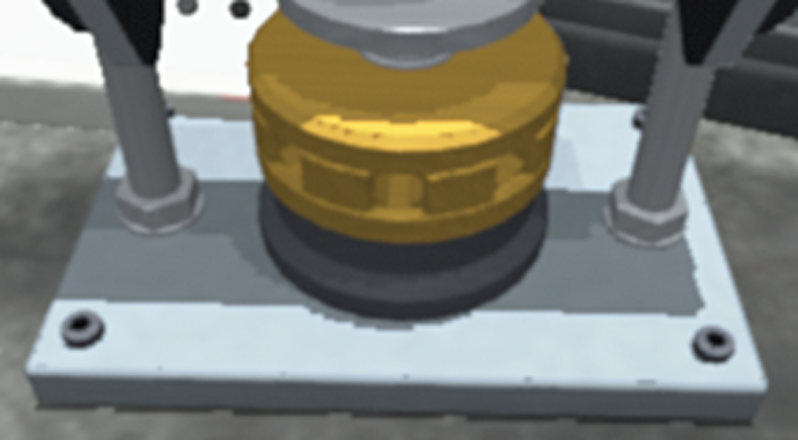

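View pics/w1b.png

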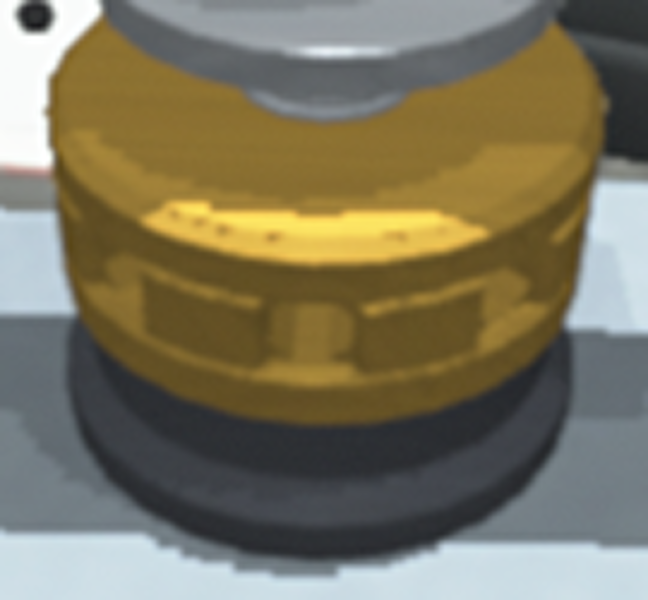

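Run:
```python
from h import *
np.set_printoptions(precision=1,suppress=True,linewidth=200)
c=load('w1');K=c['mtx'];v,u=np.mgrid[:420,:560];d=c['depth']
X=np.stack([(u-K[0,2])/K[0,0]*d,(v-K[1,2])/K[1,1]*d,d],-1)@Rc(c).T+c['position']
C=np.array([620,-11.])
rad=np.hypot(X[...,0]-C[0],X[...,1]-C[1]);ph=np.degrees(np.arctan2(X[...,1]-C[1],C[0]-X[...,0]))
m=(X[...,2]>50)&(X[...,2]<90)&(rad<60)&(d>0)
mm=m&(abs(X[...,2]-70)<4)
for a in range(-80,81,4):
    s=mm&(abs(ph-a)<2); 
    if s.any(): print(a,s.sum(),np.median(rad[s]).round(1),rad[s].min().round(1),rad[s].max().round(1))
# circle fit for rim rows
s=m&(((X[...,2]>82)&(X[...,2]<88))|((X[...,2]>52)&(X[...,2]<58)))&(rad>44)
from scipy.optimize import least_squares
P=X[s][:,:2]
f=least_squares(lambda q:np.hypot(P[:,0]-q[0],P[:,1]-q[1])-50,[620,-11],loss='soft_l1');print(len(P),f.x,np.abs(f.fun).mean())
# base front edge corners etc
b=(abs(X[...,2]-18)<4)&(X[...,0]>500)&(X[...,0]<720)&(abs(X[...,1])<200)
print(X[b].min(0),X[b].max(0), np.median(X[b][:,2]))
cv2.imwrite('pics/m.png',b.astype(np.uint8)*255)
cnt=max(cv2.findContours(b.astype(np.uint8),0,2)[0],key=cv2.contourArea)[:,0]
q=np.array([pt(c,x,y,18) for x,y in cnt])
fr=q[np.argsort(q[:,0])]
# front edge fit
e=[]
for y in range(-110,90,10):
    k=(abs(q[:,1]-y)<6)
    if k.any(): e.append([y,q[k][:,0].min()])
e=np.array(e);print(e.T);print(np.polyfit(e[:,0],e[:,1],1))
```

```text
-72 2 51.6 51.6 51.6
-68 4 51.6 51.5 51.7
-64 7 51.7 51.5 51.8
-60 10 51.6 51.2 51.8
-56 13 51.6 51.3 51.9
-52 38 50.5 42.4 51.8
-48 50 47.6 41.1 51.8
-32 8 51.3 50.8 52.0
-28 29 51.6 50.8 52.4
-24 33 51.3 50.2 51.9
-20 29 51.3 50.6 52.4
-16 33 51.0 50.2 52.1
-12 34 51.2 50.3 52.0
-8 38 50.9 39.7 52.0
-4 17 45.1 39.4 49.5
8 9 43.0 36.9 45.6
12 54 48.4 36.2 51.3
16 31 50.4 49.4 51.2
20 29 50.2 49.3 51.3
24 30 50.1 49.2 50.7
28 26 50.0 49.2 50.8
32 27 49.9 48.8 50.6
36 19 49.6 49.1 50.6
52 2 44.2 43.4 45.0
56 66 45.6 39.8 49.4
60 16 49.0 40.5 49.4
64 8 48.9 48.7 49.1
68 5 48.9 48.8 49.0
72 4 48.8 48.7 48.9
76 1 48.7 48.7 48.7
1129 [619.4 -12.4] 0.3444216718241513
[ 538.4 -199.9   14. ] [715.2 200.   22. ] 19.0611784649887
[[-110.  -100.   -90.   -80.   -70.   -60.   -50.   -40.   -30.   -20.   -10.     0.    10.    20.    30.    40.    50.    60.    70.    80. ]
 [ 536.3  536.5  537.7  537.9  538.1  538.3  538.5  539.7  539.9  541.1  540.3  541.5  541.7  541.9  542.   543.3  544.6  544.7  544.9  545.1]]
[  0.  541.4]
```

Run:
```python
from h import *
plan([((445,-60,325),ori(182,25),2),((484,-362,320),ori(194),8)])
```

```text
slide [[-9.1, -28.9, -6.2], [-8.1, -29.0, -7.3], [-3.0, -37.9, 2.1], [-2.0, -38.0, 1.7], [-1.2, -38.0, 1.4], [-0.3, -38.0, 1.2], [0.6, -38.1, 1.0], [1.6, -38.0, 0.8], [2.6, -38.0, 0.6], [3.4, -37.9, 0.7]]
rotation [[-1.6, 1.2, -1.6], [-1.6, 1.1, -1.6], [-0.3, 3.1, -1.5], [-0.4, 3.1, -1.5], [-0.3, 3.1, -1.4], [-0.3, 3.2, -1.5], [-0.4, 3.1, -1.5], [-0.3, 3.1, -1.5], [-0.3, 3.1, -1.4], [-0.3, 3.1, -1.5]]
end [ 484. -362.  320.] 10 rows; max 38.117843590633505
```

Call:
carry_out --slide '[[-9.1, -28.9, -6.2], [-8.1, -29, -7.3], [-3, -37.9, 2.1], [-2, -38, 1.7], [-1.2, -38, 1.4], [-0.3, -38, 1.2], [0.6, -38.1, 1], [1.6, -38, 0.8], [2.6, -38, 0.6], [3.4, -37.9, 0.7], [0, 0, 0], [0, 0, 0]]' --rotation '[[-1.6, 1.2, -1.6], [-1.6, 1.1, -1.6], [-0.3, 3.1, -1.5], [-0.4, 3.1, -1.5], [-0.3, 3.1, -1.4], [-0.3, 3.2, -1.5], [-0.4, 3.1, -1.5], [-0.3, 3.1, -1.5], [-0.3, 3.1, -1.4], [-0.3, 3.1, -1.5], [0, 0, 0], [0, 0, 0]]'

```text
clock: 4.2
tcp_pos: [476.4, -345.7, 317.7]
orientation: [-0.351, 3.113, -0.017]
wrist_force: [-0.4, 0.1, -0.1]
finger_gap: 85.4
```

Run:
```python
from h import *
np.set_printoptions(precision=2,suppress=True)
c=snap('wrist','w2'); o=r.get_obs(); print(o['clock'],o['q'],o['tcp_pos'],R.from_rotvec(o['orientation']).as_matrix())
```

```text
4.25 [ 0.66  0.44 -0.18  1.84  0.11  0.86  2.22] [ 476.33 -345.35  317.75] [[-0.97 -0.22  0.01]
 [-0.22  0.97 -0.01]
 [-0.01 -0.01 -1.  ]]
```

View pics/w2.png

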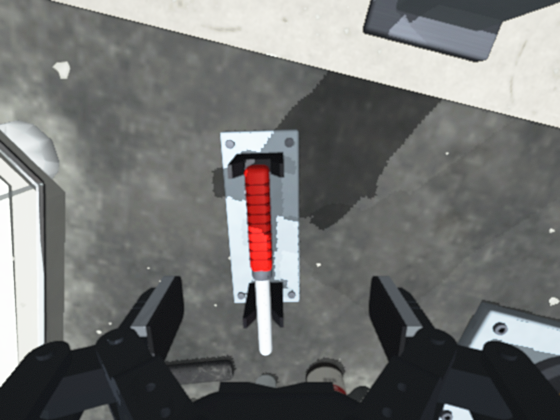

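```bash
cat > bar.py <<'E'
from h import *
def barpose(c,zlim=(30,70)):
    K=c['mtx'];v,u=np.mgrid[:420,:560];d=c['depth']
    X=np.stack([(u-K[0,2])/K[0,0]*d,(v-K[1,2])/K[1,1]*d,d],-1)@Rc(c).T+c['position']
    f=c['frame'].astype(int); red=(f[...,0]>130)&(f[...,1]<70)&(f[...,2]<70)&(d>0)
    n,l,s,_=cv2.connectedComponentsWithStats(red.astype(np.uint8))
    k=1+np.argmax(s[1:,4]); m=l==k
    P=X[m];top=P[P[:,2]>np.percentile(P[:,2],50)-3]
    vx,vy,x0,y0=cv2.fitLine(top[:,:2].astype(np.float32),cv2.DIST_HUBER,0,.01,.01).ravel()
    t=(top[:,:2]-[x0,y0])@[vx,vy]
    mid=np.array([x0,y0])+np.array([vx,vy])*(t.min()+t.max())/2
    return mid,np.degrees(np.arctan2(vy,vx)),t.max()-t.min(),np.median(top[:,2])
E
python3 - <<'E'
from bar import *
np.set_printoptions(precision=1,suppress=True)
c=load('w2');print(barpose(c))
print('edge tail',pt(c,257,166,59),'front',pt(c,262,272,59),'nose',pt(c,265,354,50))
C=[pt(c,*q,8) for q in [(221,131),(298,131),(299,300),(234,301)]];print(np.array(C),np.mean(C,axis=0)); t=load('top0'); print(barpose(t))
E
```

```text
(array([ 484.3, -361.5]), np.float32(14.857691), np.float64(81.80970245278151), np.float64(59.771794978082454))
edge tail [ 443.  -371.3   59. ] front [ 525.1 -350.1   59. ] nose [ 612.  -329.2   50. ]
[[ 431.4 -408.     8. ]
 [ 417.  -345.2    8. ]
 [ 576.5 -304.     8. ]
 [ 592.7 -367.1    8. ]] [ 504.4 -356.1    8. ]
(array([ 485.1, -359.6]), np.float32(13.538105), np.float64(80.48373520769556), np.float64(59.664503275560946))
```

Run:
```python
from h import *
plan([((484.3,-361.5,270),ori(194.5),3),((484.3,-361.5,205),ori(194.5),4)])
```

```text
slide [[-1.3, -5.6, 16.0], [-1.2, -5.8, 16.0], [-1.3, -5.8, 15.9], [0.0, 0.0, 16.3], [0.0, 0.0, 16.2], [0.0, 0.0, 16.3], [0.0, 0.0, 16.2]]
rotation [[-0.2, 0.1, -0.5], [-0.3, 0.2, -0.6], [-0.2, 0.1, -0.5], [0.0, -0.0, 0.0], [0.0, -0.0, 0.0], [0.0, -0.0, 0.0], [0.0, -0.0, 0.0]]
end [ 484.3 -361.5  205. ] 7 rows; max 17.061066789623677
```

Call:
carry_out --slide '[[-1.3, -5.7, 16], [-1.3, -5.7, 16], [-1.3, -5.7, 16], [0, 0, 10], [0, 0, 0], [0, 0, 0]]' --rotation '[[-0.2, 0.1, -0.5], [-0.3, 0.2, -0.6], [-0.2, 0.1, -0.5], [0, 0, 0], [0, 0, 0], [0, 0, 0]]'

```text
clock: 5.0
tcp_pos: [483.7, -363.3, 260.3]
orientation: [0.393, -3.116, 0.004]
wrist_force: [-0.1, 0.5, 0.1]
finger_gap: 85.4
```

Run:
```python
from bar import *
np.set_printoptions(precision=2,suppress=True)
c=snap('wrist','w3'); print(barpose(c)); o=r.get_obs(); print(o['clock'],o['q'])
plan([((484.3,-361.5,205),ori(194.5),4)])
```

```text
(array([ 464.79, -366.74]), np.float32(14.56563), np.float64(41.24263761224259), np.float64(59.706986279241235))
5.05 [ 0.67  0.54 -0.17  1.84  0.13  0.78  2.25]
slide [[-0.3, 0.5, 13.9], [-0.2, 0.4, 13.9], [-0.3, 0.5, 13.9], [-0.2, 0.4, 13.8]]
rotation [[-0.0, -0.0, -0.0], [-0.1, -0.0, -0.1], [-0.0, -0.0, -0.0], [-0.0, -0.0, -0.0]]
end [ 484.3 -361.5  205. ] 4 rows; max 13.912224840046253
```

View pics/w3.png

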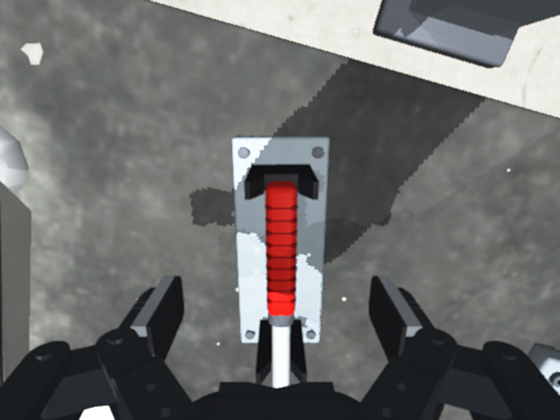

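Call:
carry_out --slide '[[-0.3, 0.5, 14], [-0.2, 0.4, 14], [-0.3, 0.5, 14], [-0.2, 0.4, 13.5], [0, 0, 0], [0, 0, 0]]' --rotation '[[0, 0, 0], [0, 0, 0], [0, 0, 0], [0, 0, 0], [0, 0, 0], [0, 0, 0]]'

```text
clock: 5.8
tcp_pos: [484.2, -361.6, 204.6]
orientation: [0.393, -3.116, 0.004]
wrist_force: [-0.4, -0.3, 0.5]
finger_gap: 85.4
```

Call:
carry_out --slide '[[0, 0, 0], [0, 0, 0], [0, 0, 0], [0, 0, 0], [0, 0, 0], [0, 0, 0]]' --rotation '[[0, 0, 0], [0, 0, 0], [0, 0, 0], [0, 0, 0], [0, 0, 0], [0, 0, 0]]' --grip 0 --grip_force 90

```text
clock: 6.55
tcp_pos: [484.1, -361.5, 204.9]
orientation: [0.392, -3.116, 0.004]
wrist_force: [-1.1, 1.3, 5.8]
finger_gap: 16.7
```

Run:
```python
from bar import *
np.set_printoptions(precision=2,suppress=True)
c=snap('wrist','w4'); o=r.get_obs(); print(o['clock'],o['q'],o['tcp_pos'],o['orientation'],o['wrist_force'],o['moment'],o['finger_gap'])
T=R.from_rotvec(o['orientation']).as_matrix();print(T,np.degrees(np.arctan2(T[1,0],T[0,0])))
```

```text
6.6 [ 0.66  0.62 -0.16  1.86  0.15  0.68  2.23] [ 484.08 -361.51  204.88] [ 0.39 -3.12  0.  ] [-0.63 -0.06  6.31] [ 0.25  0.32 -0.01] 16.57689796007009
[[-0.97 -0.25 -0.  ]
 [-0.25  0.97 -0.  ]
 [ 0.   -0.   -1.  ]] -165.6436012432961
```

View pics/w4.png

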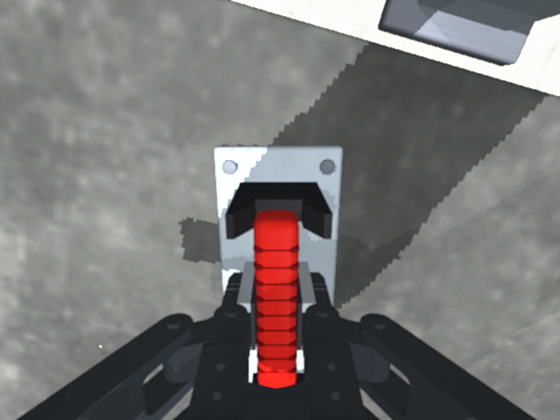

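```bash
cat >> h.py <<'E'
AX=np.array([619.5,-12.])
def at(phi,rad,z=225): 
    a=np.radians(phi); return (AX[0]-rad*np.cos(a),AX[1]+rad*np.sin(a),z)
E
python3 - <<'E'
from h import *
plan([((484.1,-361.5,255),ori(194.4),2),((472,-280,265),ori(206),3),((*at(-42.5,200)[:2],255),ori(222.5),4),(at(-42.5,195),ori(222.5),2)])
E
```

```text
slide [[0.0, -0.0, -25.1], [0.0, -0.1, -25.0], [-2.8, 27.3, -3.3], [-4.7, 27.1, -3.4], [-6.5, 26.7, -3.3], [-14.5, 29.9, 2.5], [-16.7, 28.7, 2.5], [-18.7, 27.5, 2.4], [-20.6, 26.0, 2.5], [-2.5, 0.0, 15.0], [-2.5, 0.0, 15.0]]
rotation [[-0.1, -0.0, -0.0], [-0.0, -0.1, -0.0], [-0.0, 0.0, -3.9], [-0.0, 0.0, -3.9], [-0.0, 0.0, -3.8], [-0.0, 0.0, -4.1], [-0.0, 0.0, -4.2], [-0.0, 0.0, -4.1], [-0.0, 0.0, -4.1], [-0.0, 0.0, -0.0], [-0.0, 0.0, -0.0]]
end [ 475.8 -143.8  225. ] 11 rows; max 33.34216549656006
```

Call:
carry_out --slide '[[0, 0, -25], [0, 0, -25], [-2.8, 27.3, -3.3], [-4.7, 27.1, -3.4], [-6.5, 26.7, -3.3], [-14.5, 29.9, 2.5], [-16.7, 28.7, 2.5], [-18.7, 27.5, 2.4], [-20.6, 26, 2.5], [-2.5, 0, 15], [-2.5, 0, 15], [0, 0, 0]]' --rotation '[[0, 0, 0], [0, 0, 0], [0, 0, -3.9], [0, 0, -3.9], [0, 0, -3.8], [0, 0, -4.1], [0, 0, -4.2], [0, 0, -4.1], [0, 0, -4.1], [0, 0, 0], [0, 0, 0], [0, 0, 0]]'

```text
clock: 8.1
tcp_pos: [475.0, -144.4, 222.5]
orientation: [1.134, -2.925, 0.0]
wrist_force: [0.4, 0.8, -2.4]
finger_gap: 16.6
```

```bash
cat > st.py <<'E'
from h import *
np.set_printoptions(precision=2,suppress=True)
def st():
    o=r.get_obs();T=R.from_rotvec(o['orientation']).as_matrix();p=o['tcp_pos']
    d=AX-p[:2]; f=o['wrist_force'];l=p[:2]-AX
    tau=l[0]/1000*f[1]-l[1]/1000*f[0]+o['moment'][2]
    print('t',round(o['clock'],2),'q',o['q'],'tcp',p,'az',np.degrees(np.arctan2(T[1,0],T[0,0]))%360,'Tz',T[:,2],'rad',np.hypot(*l),'phi',np.degrees(np.arctan2(l[1],-l[0])),'F',f,'M',o['moment'],'gap',o['finger_gap'],'tau',tau)
if __name__=='__main__': st()
E
python3 - <<'E'
from st import *
for n in ('wrist','side','top'): snap(n,n[0]+'5')
st()
s=load('s5')['frame'][:,:,::-1];cv2.imwrite('pics/s5a.png',cv2.resize(s[180:300,215:345],None,fx=5,fy=5,interpolation=2))
s=load('t5')['frame'][:,:,::-1];cv2.imwrite('pics/t5a.png',cv2.resize(s[155:275,200:360],None,fx=5,fy=5,interpolation=2))
E
```

```text
t 8.25 q [ 0.43  0.47 -0.32  2.1   0.26  0.61  2.24] tcp [ 475.62 -144.45  224.08] az 222.38304451561248 Tz [-0. -0. -1.] rad 195.55670939257345 phi -42.631713478605164 F [-0.55 -0.47 -1.39] M [-0.12  0.1  -0.05] gap 16.419318052006243 tau -0.051723837489219916
```

View pics/w5.png

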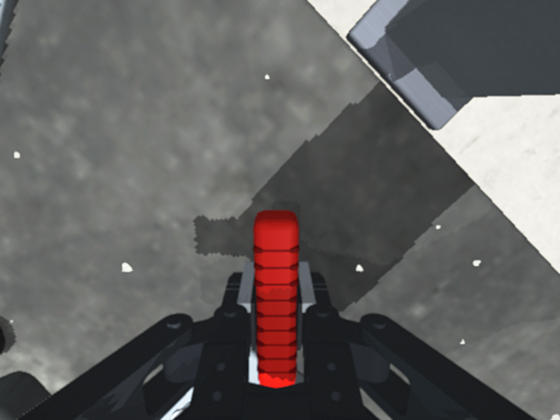

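View pics/s5a.png

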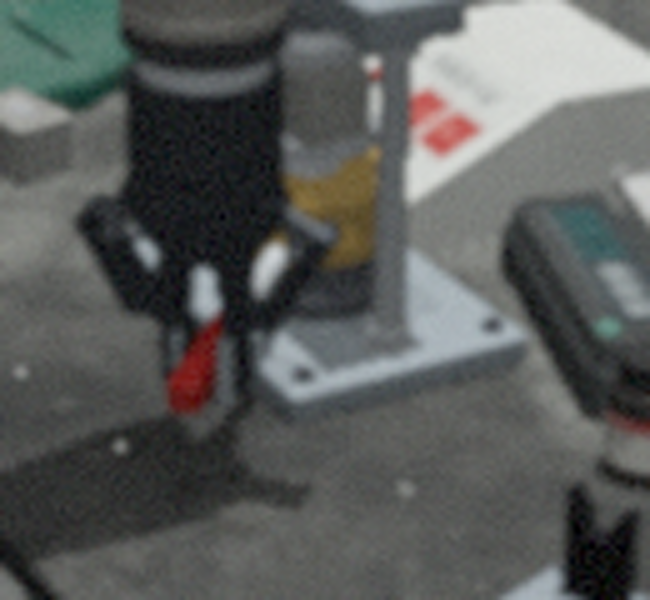

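View pics/t5a.png

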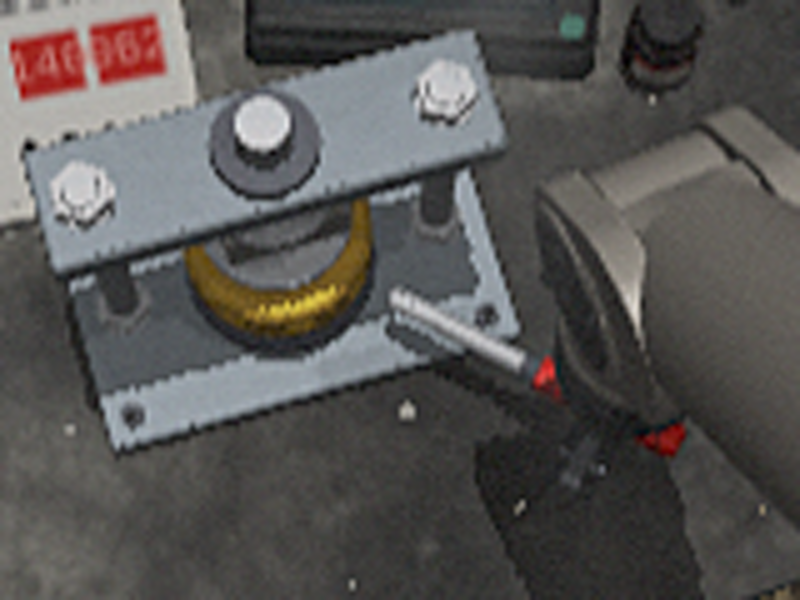

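Run:
```python
from st import *
t=load('t5')
g=lambda x,y:(200+(x+.5)/5-.5,155+(y+.5)/5-.5)
n=pt(t,*g(394,298),70); b=pt(t,*g(522,364),70); print(n,b,np.degrees(np.arctan2(*(b-n)[[1,0]]))%360)
print('expect nose',at(-42.63,195.55-129,70),'screw',pt(t,*g(263,123),263))
# collar outer silhouette bottom edge etc: tip vs collar depth
```

```text
[568.29 -57.56  70.  ] [ 513.05 -108.72   70.  ] 222.79602056528572
expect nose (np.float64(570.5363316467689), np.float64(-57.071739276344665), 70) screw [619.16 -10.77 263.  ]
```

Run:
```python
from st import *
c=load('w1');K=c['mtx'];v,u=np.mgrid[:420,:560];d=c['depth']
X=np.stack([(u-K[0,2])/K[0,0]*d,(v-K[1,2])/K[1,1]*d,d],-1)@Rc(c).T+c['position']
C=[619.4,-12.4]
rad=np.hypot(X[...,0]-C[0],X[...,1]-C[1]);ph=np.degrees(np.arctan2(X[...,1]-C[1],C[0]-X[...,0]))
m=(abs(X[...,2]-70)<5)&(rad<60)&(d>0)&(rad>48.8)
p=np.sort(ph[m]); g=np.diff(p)
for i in np.where(g>3)[0]: print(p[i],p[i+1],(p[i]+p[i+1])/2)
# same with edge features: ray-cyl at z=70 for crops: w1b px (265,.),(358,.)
for x in (142,265,358,482):
    uu=349-((x+.5)/4.8-.5); vv=299-((325+.5)/4.8-.5)
    q=pt(c,uu,vv); print(x,uu,vv,q)
    # intersect ray with cylinder r=50
    K=c['mtx'];w=Rc(c)@np.array([(uu-K[0,2])/K[0,0],(vv-K[1,2])/K[1,1],1]);o=c['position']-np.array([619.4,-12.4,0])
    A=w[0]**2+w[1]**2;B=o[0]*w[0]+o[1]*w[1];D=o[0]**2+o[1]**2-2500;t=(-B-np.sqrt(B*B-A*D))/A;P=o+w*t;print('  phi',np.degrees(np.arctan2(P[1],-P[0])),P[2])
```

```text
-48.88156764356959 -30.394141373905665 -39.637854508737625
-4.292264963775908 13.733966828987041 4.7208509326055665
39.19253703253423 57.73656830750054 48.46455267001738
142 319.8125 231.6875 [583.97  20.23  62.59]
  phi 40.273878223249085 64.90830218439277
265 294.1875 231.6875 [572.43  -1.12  72.3 ]
  phi 13.020914386228919 73.7923642417972
358 274.8125 231.6875 [570.16 -16.23  74.15]
  phi -4.342043424170189 74.67039529598932
482 248.97916666666666 231.6875 [576.36 -37.56  68.72]
  phi -30.167769279721217 68.87464783350495
```

Run:
```python
from st import *
p=plan([(at(-40.5,185,225),ori(220.5),3)])
plan([(at(-40.5,152,225),ori(220.5),6)],start=p)
```

```text
slide [[-3.6, 2.3, -0.3], [-3.5, 2.4, -0.3], [-3.5, 2.3, -0.3]]
rotation [[-0.0, -0.0, 0.6], [-0.0, -0.1, 0.7], [-0.1, -0.0, 0.6]]
end [ 478.9 -132.2  225. ] 3 rows; max 4.282522621072771
slide [[-5.5, 0.0, -0.0], [-5.5, 0.0, -0.0], [-5.5, 0.0, -0.0], [-5.5, 0.0, -0.0], [-5.5, 0.0, -0.1], [-5.5, 0.1, 0.0]]
rotation [[0.0, -0.0, -0.0], [0.0, -0.0, -0.0], [0.0, -0.0, -0.0], [0.0, -0.0, -0.0], [0.0, -0.0, -0.0], [0.0, -0.0, -0.0]]
end [ 503.9 -110.7  225. ] 6 rows; max 5.500909015790027
```

Call:
carry_out --slide '[[-3.6, 2.3, -0.3], [-3.5, 2.4, -0.3], [-3.5, 2.3, -0.3], [-5.5, 0, 0], [-5.5, 0, 0], [0, 0, 0]]' --rotation '[[0, 0, 0.6], [0, 0, 0.7], [0, 0, 0.6], [0, 0, 0], [0, 0, 0], [0, 0, 0]]'

```text
clock: 9.0
tcp_pos: [487.7, -123.8, 225.0]
orientation: [1.09, -2.945, 0.003]
wrist_force: [0.9, 0.7, -2.6]
finger_gap: 16.6
```

```bash
python3 st.py
```

```text
t 9.0 q [ 0.38  0.48 -0.31  2.08  0.25  0.62  2.17] tcp [ 487.7  -123.81  225.  ] az 220.61053219513167 Tz [-0. -0. -1.] rad 172.83418036412388 phi -40.30898884410114 F [ 0.87  0.69 -2.61] M [-0.09  0.11 -0.01] gap 16.589326371332405 tau -0.0013114499936786829
```

Call:
carry_out --slide '[[-5.5, 0, 0], [-5.5, 0, 0], [-5.5, 0, 0], [-2.5, 0, 0], [0, 0, 0]]' --rotation '[[0, 0, 0], [0, 0, 0], [0, 0, 0], [0, 0, 0], [0, 0, 0]]'

```text
clock: 9.62
tcp_pos: [501.8, -111.7, 224.9]
orientation: [1.089, -2.945, 0.003]
wrist_force: [-0.8, 0.1, -2.3]
finger_gap: 16.6
```

```bash
python3 st.py
```

```text
t 9.62 q [ 0.35  0.49 -0.31  2.06  0.25  0.63  2.15] tcp [ 501.78 -111.71  224.91] az 220.58617615071776 Tz [-0. -0. -1.] rad 154.27781058189902 phi -40.26496857996933 F [-0.75  0.12 -2.32] M [-0.08  0.12  0.02] gap 16.58222113405831 tau -0.06371936369528569
```

Call:
carry_out --slide '[[-0.3, 8.1, 0], [-0.3, 8.1, 0], [-0.3, 8.1, 0], [-0.3, 8.1, 0], [-0.3, 8.1, 0], [-0.3, 8.1, 0]]' --rotation '[[0, 0, 3], [0, 0, 3], [0, 0, 3], [0, 0, 3], [0, 0, 3], [0, 0, 3]]'

```text
clock: 10.38
tcp_pos: [477.4, -74.7, 225.4]
orientation: [-0.598, 3.084, -0.01]
wrist_force: [4.6, -13.4, -4.1]
finger_gap: 16.6
```

```bash
python3 st.py
```

```text
t 10.38 q [ 0.22  0.44 -0.23  2.13  0.19  0.58  1.8 ] tcp [477.42 -74.72 225.4 ] az 201.93534703401352 Tz [ 0.   -0.01 -1.  ] rad 155.31142197932192 phi -23.817919325319906 F [  4.57 -13.37  -4.14] M [-2.82 -0.52 -1.3 ] gap 16.647468979269327 tau 0.8883807650201303
```

Call:
carry_out --slide '[[-0.4, 8.1, 0], [-0.4, 8.1, 0], [-0.4, 8.1, 0], [-0.4, 8.1, 0], [-0.4, 8.1, 0], [-0.4, 8.1, 0], [-0.4, 8.1, 0], [-0.4, 8.1, 0], [-0.4, 8.1, 0], [-0.4, 8.1, 0]]' --rotation '[[0, 0, 3], [0, 0, 3], [0, 0, 3], [0, 0, 3], [0, 0, 3], [0, 0, 3], [0, 0, 3], [0, 0, 3], [0, 0, 3], [0, 0, 3]]'

```text
clock: 11.62
tcp_pos: [465.6, 4.9, 224.0]
orientation: [-0.221, -3.126, 0.012]
wrist_force: [-6.7, -12.9, 2.0]
finger_gap: 16.6
```

```bash
python3 st.py
```

```text
t 11.62 q [-0.05  0.42 -0.11  2.18  0.1   0.56  1.19] tcp [465.62   4.87 223.96] az 171.91317085291288 Tz [-0.01 -0.01 -1.  ] rad 154.79789892251327 phi 6.2557239526406585 F [ -6.7  -12.91   1.99] M [-2.74  1.07 -1.29] gap 16.579306870014076 tau 0.8107458378531252
```

Call:
carry_out --slide '[[-0.4, 8.1, 0], [-0.4, 8.1, 0], [-0.4, 8.1, 0], [-0.4, 8.1, 0], [-0.4, 8.1, 0], [-0.4, 8.1, 0], [-0.4, 8.1, 0], [-0.4, 8.1, 0], [-0.4, 8.1, 0], [-0.4, 8.1, 0], [-0.4, 8.1, 0]]' --rotation '[[0, 0, 3], [0, 0, 3], [0, 0, 3], [0, 0, 3], [0, 0, 3], [0, 0, 3], [0, 0, 3], [0, 0, 3], [0, 0, 3], [0, 0, 3], [0, 0, 3]]'

```text
clock: 13.0
tcp_pos: [500.5, 86.7, 222.3]
orientation: [-1.091, -2.932, 0.018]
wrist_force: [-15.6, -3.0, 1.7]
finger_gap: 16.1
```

```bash
python3 st.py
```

```text
t 13.0 q [-0.32  0.47  0.03  2.09 -0.02  0.6   0.59] tcp [500.47  86.68 222.29] az 139.18760833449605 Tz [-0.02 -0.01 -1.  ] rad 154.61654458903558 phi 39.658160909199154 F [-15.64  -2.96   1.74] M [-1.11  2.91 -1.14] gap 16.14933625156193 tau 0.7590932850325329
```

Call:
carry_out --slide '[[-0.4, 6.7, -0.5], [-0.4, 6.7, -0.5], [-0.4, 6.7, -0.5], [0, 0, 0]]' --rotation '[[0, 0, 2.5], [0, 0, 2.5], [0, 0, 2.5], [0, 0, 0]]'

```text
clock: 13.5
tcp_pos: [514.6, 101.8, 223.3]
orientation: [-1.276, -2.855, 0.019]
wrist_force: [-16.6, -1.3, 0.6]
finger_gap: 16.7
```

```bash
python3 st.py
```

```text
t 13.5 q [-0.37  0.49  0.06  2.05 -0.05  0.62  0.46] tcp [514.61 101.83 223.32] az 131.83405281036016 Tz [-0.02 -0.01 -1.  ] rad 154.78627077341085 phi 47.339272326923066 F [-16.61  -1.29   0.61] M [-0.31  3.19 -1.22] gap 16.710319751273072 tau 0.8057470785736742
```

Call:
carry_out --slide '[[0, -4.0, 0], [0, 0, 0]]' --rotation '[[0, 0, -1.5], [0, 0, 0]]'

```text
clock: 13.75
tcp_pos: [511.8, 99.1, 223.6]
orientation: [-1.237, -2.873, 0.017]
wrist_force: [-15.0, -0.5, 0.5]
finger_gap: 16.7
```

```bash
python3 st.py
```

```text
t 13.75 q [-0.36  0.49  0.06  2.06 -0.05  0.62  0.49] tcp [511.78  99.09 223.6 ] az 133.40168842079282 Tz [-0.02 -0.   -1.  ] rad 154.74063795157622 phi 45.882806956970725 F [-15.01  -0.49   0.46] M [-0.13  2.92 -1.05] gap 16.68015644838544 tau 0.6722778315882967
```

Call:
carry_out --slide '[[0, -4.0, 0], [0, 0, 0]]' --rotation '[[0, 0, -1.5], [0, 0, 0]]'

```text
clock: 14.0
tcp_pos: [509.5, 96.5, 223.8]
orientation: [-1.2, -2.891, 0.015]
wrist_force: [-14.1, 0.2, -0.8]
finger_gap: 16.6
```

```bash
python3 st.py
```

```text
t 14.0 q [-0.35  0.48  0.05  2.06 -0.04  0.61  0.51] tcp [509.46  96.46 223.85] az 134.91952403296904 Tz [-0.01 -0.   -1.  ] rad 154.50286853227553 phi 44.585301678979064 F [-14.13   0.16  -0.78] M [-0.02  2.62 -0.93] gap 16.60060338776583 tau 0.5810303455177139
```

Run:
```python
from st import *
c=snap('wrist','w6',(180,180,400,420),2.5); t=snap('top','t6',(200,155,360,275),5)
```

```text
(no output)
```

View pics/w6.png

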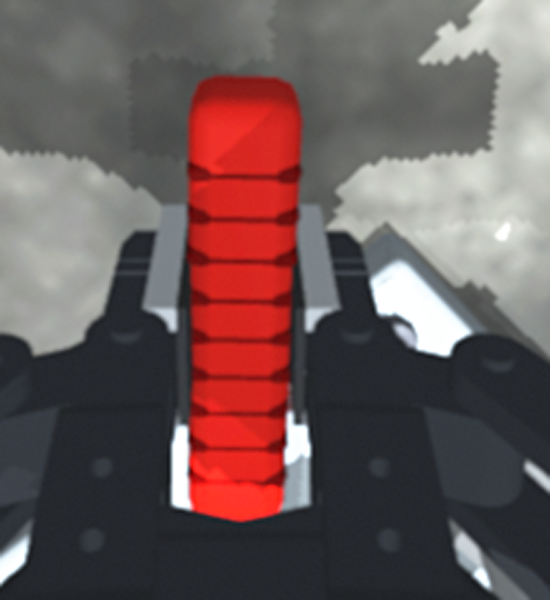

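View pics/t6.png

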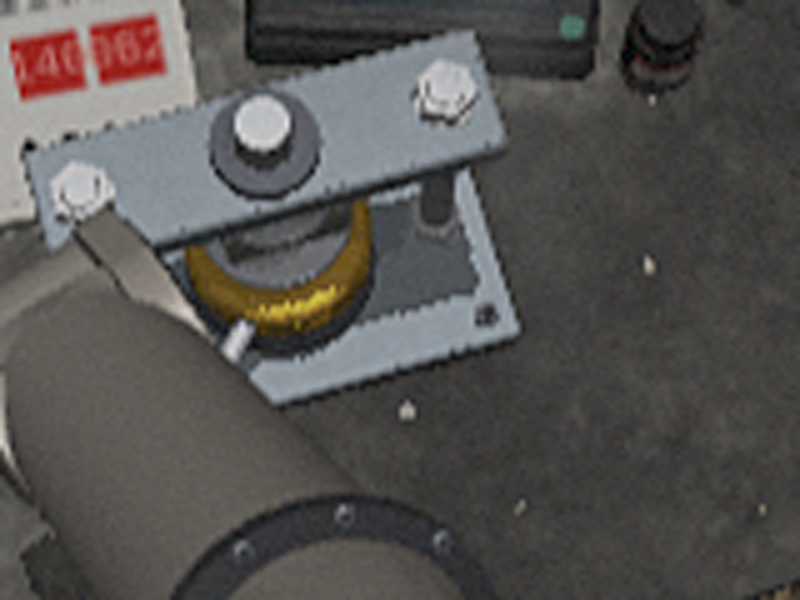

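Call:
carry_out --slide '[[0, -5.4, 0], [0, -5.4, 0], [0, 0, 0]]' --rotation '[[0, 0, -2], [0, 0, -2], [0, 0, 0]]'

```text
clock: 14.48
tcp_pos: [504.6, 88.2, 224.9]
orientation: [-1.1, -2.937, 0.01]
wrist_force: [-5.7, -2.5, -3.0]
finger_gap: 16.3
```

```bash
python3 st.py
```

```text
t 14.47 q [-0.32  0.47  0.03  2.08 -0.02  0.6   0.58] tcp [504.56  88.18 224.94] az 138.9239532337325 Tz [-0.01 -0.   -1.  ] rad 152.46739430469677 phi 41.075987035495686 F [-5.65 -2.53 -2.99] M [-0.39  1.27 -0.54] gap 16.296583812710956 tau 0.31960481217503534
```

Call:
carry_out --slide '[[0, -4, 0], [0.5, -1.5, 0], [0, 0, 0]]' --rotation '[[0, 0, -1.5], [0, 0, -0.5], [0, 0, 0]]'

```text
clock: 14.85
tcp_pos: [501.9, 85.0, 225.5]
orientation: [-1.049, -2.959, 0.007]
wrist_force: [-5.3, -3.4, -4.7]
finger_gap: 16.3
```

```bash
python3 st.py
```

```text
t 14.85 q [-0.31  0.46  0.02  2.09 -0.02  0.59  0.61] tcp [501.87  85.01 225.47] az 140.95527173473448 Tz [-0. -0. -1.] rad 152.4758044820102 phi 39.512135200093965 F [-5.29 -3.43 -4.68] M [-0.5   1.24 -0.57] gap 16.251367744391175 tau 0.3415769085842968
```

Run:
```python
from st import *
c=snap('wrist','w7',(180,180,400,420),2.5); t=snap('top','t7',(200,175,300,250),8); st()
t5=load('t5'); t=load('t7')
print(proj(t,(*at(39.5,129,0)[:2],70)),proj(t,(*at(39.5,60,0)[:2],70)))
```

```text
t 14.95 q [-0.31  0.46  0.02  2.09 -0.02  0.59  0.61] tcp [501.9   85.   225.43] az 140.94461434830416 Tz [-0. -0. -1.] rad 152.43917845273936 phi 39.516729520427305 F [-5.13 -3.61 -4.13] M [-0.52  1.27 -0.6 ] gap 16.73822331392549 tau 0.321936295616542
[237.77 247.19] [247.43 222.7 ]
```

View pics/w7.png

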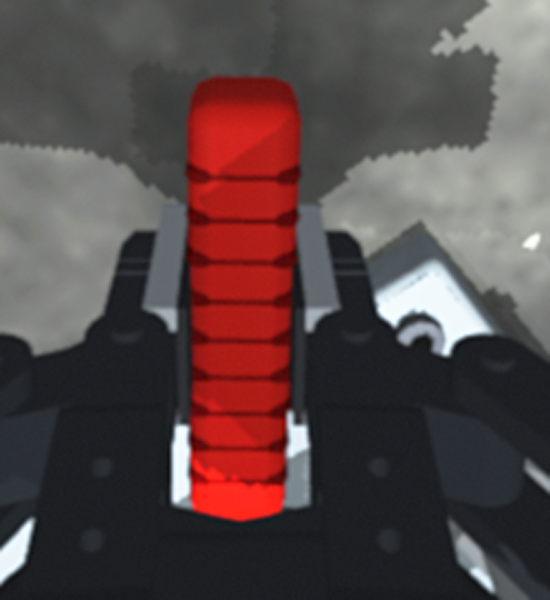

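View pics/t7.png

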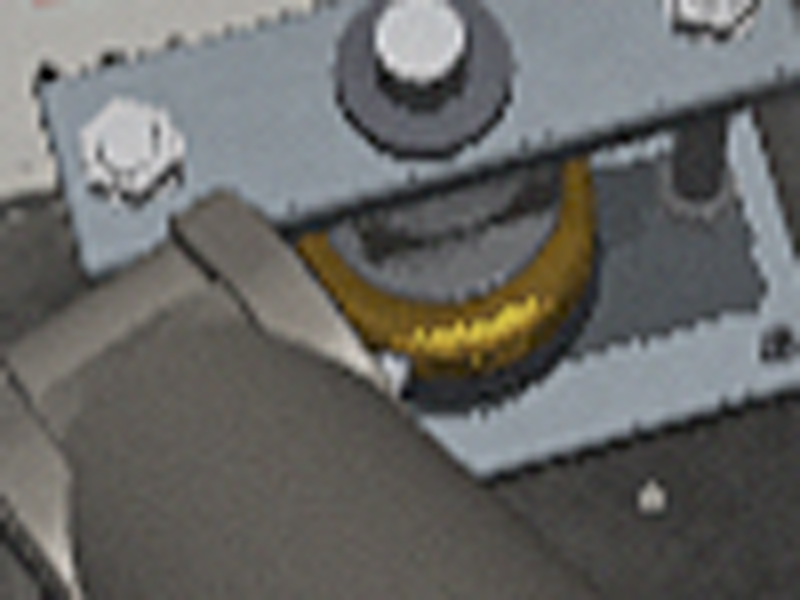

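```bash
cat > holes.py <<'E'
from st import *
def holes(c,C=(619.4,-12.4),dz=0):
    K=c['mtx'];v,u=np.mgrid[:420,:560];d=c['depth']
    X=np.stack([(u-K[0,2])/K[0,0]*d,(v-K[1,2])/K[1,1]*d,d],-1)@Rc(c).T+c['position']
    rad=np.hypot(X[...,0]-C[0],X[...,1]-C[1]);ph=np.degrees(np.arctan2(X[...,1]-C[1],C[0]-X[...,0]))
    return X,rad,ph
if __name__=='__main__':
    import sys
    c=load(sys.argv[1]);X,rad,ph=holes(c)
    m=(X[...,2]>45)&(X[...,2]<95)&(rad<60)&(c['depth']>0)
    P=X[m&(rad>46)&(rad<56)];
    from scipy.optimize import least_squares
    f=least_squares(lambda q:np.hypot(P[:,0]-q[0],P[:,1]-q[1])-50,[619,-12],loss='soft_l1');print('fit',f.x)
    X,rad,ph=holes(c,f.x)
    m=(abs(X[...,2]-70)<6)&(rad<60)&(c['depth']>0)
    for a in range(-90,90,3):
        s=m&(abs(ph-a)<=1.5)
        if s.any(): print(a,s.sum(),rad[s].min().round(1),np.median(rad[s]).round(1),rad[s].max().round(1))
E
python3 holes.py side0
```

```text
fit [619.82 -11.58]
-78 1 46.7 46.7 46.7
-75 1 46.1 46.1 46.1
-72 3 51.1 51.9 52.2
-69 4 51.3 51.6 52.9
-66 4 47.0 51.0 53.2
-63 4 46.6 49.4 51.9
-60 4 46.1 49.6 51.6
-57 4 45.3 49.8 52.3
-54 5 48.3 50.3 54.4
-51 4 46.9 49.9 54.3
-36 1 39.4 39.4 39.4
-33 5 42.2 47.3 47.9
-30 6 30.5 43.3 50.9
-27 5 46.4 50.2 51.5
-24 3 50.2 51.1 51.7
-21 3 47.0 52.3 52.5
-18 1 49.4 49.4 49.4
-15 3 47.3 49.9 50.7
-12 2 47.6 49.1 50.6
-9 2 50.2 50.3 50.3
-6 1 47.9 47.9 47.9
9 2 44.3 45.4 46.6
12 5 46.1 48.7 49.0
15 2 42.7 45.5 48.3
18 2 50.6 50.7 50.8
21 2 49.8 49.8 49.9
```

Call:
carry_out --slide '[[4, 0, 0], [8, 0, 0], [10, 0, 0], [15, 0, 0], [15, 0, 0], [0, 0, 0]]' --rotation '[[0, 0, 0], [0, 0, 0], [0, 0, 0], [0, 0, 0], [0, 0, 0], [0, 0, 0]]'

```text
clock: 15.7
tcp_pos: [461.8, 120.1, 226.2]
orientation: [1.042, 2.964, -0.002]
wrist_force: [-0.6, -0.0, -1.9]
finger_gap: 16.3
```

```bash
python3 - <<'E'
from st import *
st();snap('side','s8');snap('wrist','w8',(180,180,400,420),2.5)
E
python3 holes.py s8
```

```text
t 15.7 q [-0.4   0.42  0.02  2.16 -0.01  0.56  0.52] tcp [461.76 120.08 226.22] az 141.2586758554556 Tz [-0. -0. -1.] rad 205.73622437153298 phi 39.94083899458422 F [-0.6  -0.01 -1.94] M [0.06 0.03 0.02] gap 16.326455382276848 tau 0.1003123168541614
fit [620.12 -11.3 ]
-87 2 49.9 50.0 50.1
-84 3 47.4 52.8 53.2
-81 4 49.3 51.5 52.7
-78 3 52.3 53.1 53.4
-75 4 50.0 51.2 52.8
-72 4 48.0 49.2 51.0
-69 4 48.5 49.9 51.1
-66 4 47.2 49.4 50.8
-63 3 48.0 51.2 51.4
-60 2 33.3 41.0 48.8
-51 1 46.9 46.9 46.9
-45 4 40.3 43.5 51.6
-42 5 47.0 50.3 54.5
-39 4 47.0 48.3 53.3
-36 5 46.0 49.0 53.1
-33 2 50.5 50.6 50.7
-30 4 48.7 49.7 52.0
-27 2 48.5 50.1 51.6
-24 4 48.4 50.2 50.6
-21 1 48.4 48.4 48.4
-6 3 50.0 50.2 50.4
-3 5 42.3 45.3 48.3
0 3 37.9 40.6 51.4
3 3 49.7 49.9 50.0
6 1 51.3 51.3 51.3
9 4 49.6 50.3 50.6
15 1 51.0 51.0 51.0
18 2 50.8 50.9 50.9
21 1 50.2 50.2 50.2
```

View pics/w8.png

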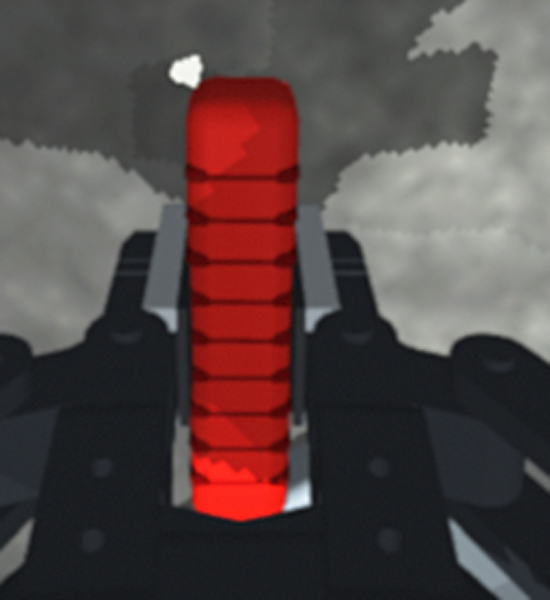

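View pics/s8.png

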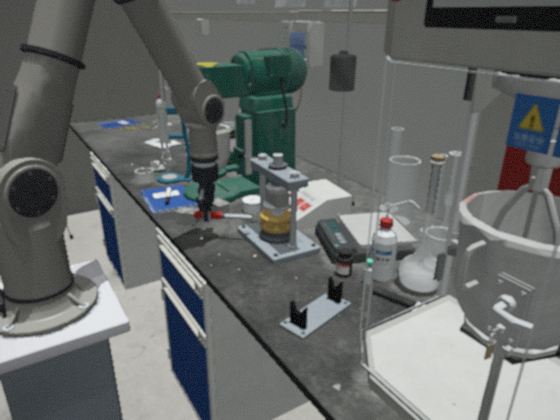

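Call:
carry_out --slide '[[-2, -28.5, 0], [-2, -28.5, 0], [-2, -28.5, 0], [-2, -28.5, 0], [-2, -28.5, 0], [-2, -28.5, 0], [0, 0, 1], [0, 0, 0]]' --rotation '[[0, 0, -8], [0, 0, -8], [0, 0, -8], [0, 0, -8], [0, 0, -8], [0, 0, -8], [0, 0, 0], [0, 0, 0]]' --grip_force 120

```text
clock: 16.8
tcp_pos: [419.8, -42.5, 225.4]
orientation: [0.245, -3.131, 0.003]
wrist_force: [-0.1, 0.4, -3.0]
finger_gap: 15.5
```

```bash
python3 - <<'E'
from st import *
st();snap('side','s9');snap('top','t9',(200,155,360,275),5)
s=load('s9')['frame'][:,:,::-1];cv2.imwrite('pics/s9.png',cv2.resize(s[180:260,235:325],None,fx=7,fy=7,interpolation=2))
E
python3 holes.py s9
```

```text
t 16.8 q [ 0.11  0.37 -0.18  2.27  0.14  0.51  1.55] tcp [419.76 -42.55 225.37] az 188.95937299722758 Tz [-0. -0. -1.] rad 202.06125071420237 phi -8.695542931026628 F [-0.14  0.41 -2.99] M [-0.02  0.13  0.04] gap 15.54796621636821 tau -0.04606865139293789
fit [620.02 -11.34]
-87 3 48.5 48.5 50.2
-84 5 46.7 50.0 54.0
-81 2 47.5 49.9 52.2
-78 5 48.0 48.8 51.0
-75 2 46.3 48.1 49.9
-72 4 45.1 49.1 50.6
-69 3 49.4 49.6 54.9
-66 4 47.8 51.3 53.5
-63 5 27.1 48.0 49.3
-48 1 47.7 47.7 47.7
-45 6 28.0 45.9 52.4
-42 4 35.0 48.6 50.5
-39 5 44.9 50.5 52.0
-36 3 49.8 51.4 52.6
-33 3 49.9 50.7 52.0
-30 5 47.2 50.0 53.9
-27 3 50.1 50.7 51.8
-24 3 50.8 50.9 53.2
-21 1 48.6 48.6 48.6
-9 1 48.4 48.4 48.4
-3 5 38.5 45.7 49.7
0 8 37.3 47.3 51.1
3 3 39.8 49.5 49.7
6 2 50.6 50.7 50.8
9 2 50.1 50.2 50.4
12 2 49.4 50.6 51.7
15 3 51.1 51.4 51.4
21 1 49.9 49.9 49.9
```

View pics/t9.png

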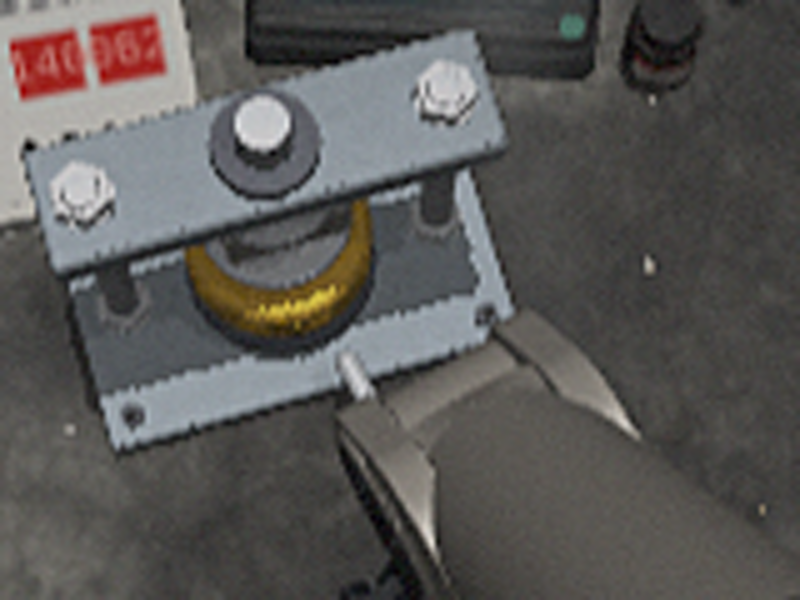

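View pics/s9.png

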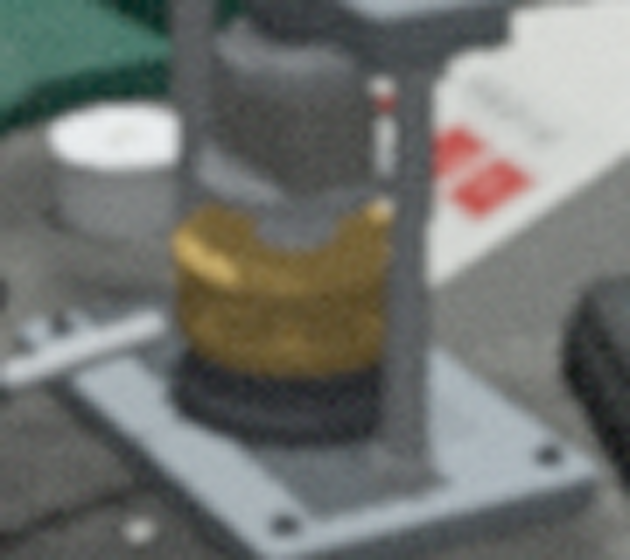

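Call:
carry_out --slide '[[-6, 0, 0], [-6, 0, 0], [-6, 0, 0], [-6, 0, 0], [-5, 0, 0], [0, 0, 0]]' --rotation '[[0, 0, 0], [0, 0, 0], [0, 0, 0], [0, 0, 0], [0, 0, 0], [0, 0, 0]]'

```text
clock: 17.65
tcp_pos: [448.5, -37.9, 225.3]
orientation: [0.248, -3.131, 0.003]
wrist_force: [-0.9, -0.0, -2.5]
finger_gap: 16.0
```

```bash
python3 st.py
```

```text
t 17.65 q [ 0.09  0.4  -0.18  2.21  0.14  0.54  1.54] tcp [448.52 -37.91 225.32] az 189.0636915309204 Tz [-0. -0. -1.] rad 172.92765774091734 phi -8.615546817633735 F [-0.94 -0.01 -2.5 ] M [-0.01  0.11 -0.  ] gap 15.982417133451436 tau -0.027514291914658803
```

Call:
carry_out --slide '[[-6, 0, 0], [-6, 0, 0], [-6, 0, 0], [-1, 0, 0], [0, 0, 0]]' --rotation '[[0, 0, 0], [0, 0, 0], [0, 0, 0], [0, 0, 0], [0, 0, 0]]'

```text
clock: 18.27
tcp_pos: [466.8, -35.0, 225.2]
orientation: [0.248, -3.13, 0.003]
wrist_force: [-0.1, 0.4, -2.5]
finger_gap: 15.7
```

```bash
python3 st.py
```

```text
t 18.27 q [ 0.09  0.42 -0.17  2.17  0.14  0.56  1.54] tcp [466.82 -35.   225.2 ] az 189.06234822540995 Tz [-0. -0. -1.] rad 154.40333847505727 phi -8.568325502630698 F [-0.05  0.39 -2.55] M [0.01 0.12 0.01] gap 15.67244816042078 tau -0.049390896828994536
```

Call:
carry_out --slide '[[-0.3, 6.7, 0], [-0.3, 6.7, 0], [-0.3, 6.7, 0], [-0.3, 6.7, 0], [-0.3, 6.7, 0], [-0.3, 6.7, 0]]' --rotation '[[0, 0, 3.5], [0, 0, 3.5], [0, 0, 3.5], [0, 0, 2.5], [0, 0, 2.5], [0, 0, 2.5]]'

```text
clock: 19.02
tcp_pos: [466.8, 4.4, 224.8]
orientation: [-0.246, -3.128, 0.006]
wrist_force: [-3.5, -3.0, -0.2]
finger_gap: 15.8
```

```bash
python3 st.py
```

```text
t 19.02 q [-0.06  0.42 -0.1   2.18  0.08  0.56  1.19] tcp [466.79   4.43 224.81] az 171.00576578016657 Tz [-0. -0. -1.] rad 153.59550003723913 phi 6.14123852854548 F [-3.48 -3.04 -0.24] M [-0.61  0.7   0.39] gap 15.761954362753787 tau 0.9108495251389326
```

Call:
carry_out --slide '[[-0.2, 5.4, 0], [-0.2, 5.4, 0], [-0.2, 5.4, 0], [-0.2, 5.4, 0]]' --rotation '[[0, 0, 1.8], [0, 0, 1.8], [0, 0, 1.8], [0, 0, 1.8]]'

```text
clock: 19.52
tcp_pos: [470.7, 24.8, 224.4]
orientation: [-0.444, -3.103, 0.009]
wrist_force: [-8.1, -4.9, 1.9]
finger_gap: 16.0
```

```bash
python3 st.py
```

```text
t 19.52 q [-0.13  0.42 -0.07  2.17  0.06  0.56  1.05] tcp [470.73  24.81 224.36] az 163.7157764237752 Tz [-0.01 -0.   -1.  ] rad 153.25356615221608 phi 13.895870129366878 F [-8.08 -4.93  1.89] M [-0.96  1.4  -0.09] gap 16.041365182160327 tau 0.9411855906687581
```

Call:
carry_out --slide '[[0.2, 5.4, 0], [0.2, 5.4, 0], [0.1, 5.4, 0], [0, 5.4, 0]]' --rotation '[[0, 0, 2.3], [0, 0, 2.3], [0, 0, 2], [0, 0, 2]]'

```text
clock: 20.02
tcp_pos: [477.4, 46.0, 224.3]
orientation: [-0.673, -3.062, 0.009]
wrist_force: [-8.0, -2.2, 2.0]
finger_gap: 16.2
```

```bash
python3 st.py
```

```text
t 20.02 q [-0.2   0.43 -0.03  2.15  0.03  0.57  0.89] tcp [477.42  46.02 224.28] az 155.19518853232523 Tz [-0.01 -0.   -1.  ] rad 153.46554781275947 phi 22.213123190108632 F [-8.02 -2.15  2.05] M [-0.42  1.42  0.11] gap 16.23465034525414 tau 0.8814788231096684
```

Call:
carry_out --slide '[[0, 5.4, 0], [0, 5.4, 0], [0, 5.4, 0], [0, 5.4, 0]]' --rotation '[[0, 0, 2], [0, 0, 2], [0, 0, 2], [0, 0, 2]]'

```text
clock: 20.52
tcp_pos: [487.0, 65.5, 224.1]
orientation: [-0.884, -3.006, 0.01]
wrist_force: [-10.3, -0.0, 3.2]
finger_gap: 16.0
```

```bash
python3 st.py
```

```text
t 20.52 q [-0.27  0.45  0.01  2.13 -0.    0.58  0.74] tcp [486.98  65.47 224.07] az 147.21340632550042 Tz [-0.01 -0.   -1.  ] rad 153.4983433136574 phi 30.310206795104847 F [-10.29  -0.03   3.19] M [-0.21  1.74  0.03] gap 16.044944320618264 tau 0.8263946284883803
```

Still loose (~0.83). Continue.

Call:
carry_out --slide '[[0, 5.4, 0], [0, 5.4, 0], [0, 5.4, 0], [0, 5.4, 0]]' --rotation '[[0, 0, 2], [0, 0, 2], [0, 0, 2], [0, 0, 2]]'

```text
clock: 21.02
tcp_pos: [499.1, 83.3, 223.8]
orientation: [-1.091, -2.937, 0.011]
wrist_force: [-13.4, 0.9, 4.1]
finger_gap: 15.7
```

```bash
python3 st.py
```

```text
t 21.02 q [-0.32  0.47  0.04  2.09 -0.03  0.59  0.6 ] tcp [499.13  83.33 223.84] az 139.22944785538724 Tz [-0.01 -0.   -1.  ] rad 153.54261425188437 phi 38.3774455917262 F [-13.39   0.87   4.1 ] M [-0.11  2.06 -0.08] gap 15.656586431467934 tau 1.0874451544646606
```

Call:
carry_out --slide '[[0.4, 4, 0], [0.4, 4, 0], [0.3, 4, 0]]' --rotation '[[0, 0, 1.5], [0, 0, 1.5], [0, 0, 1.5]]'

```text
clock: 21.4
tcp_pos: [506.7, 92.7, 223.9]
orientation: [-1.206, -2.893, 0.011]
wrist_force: [-10.3, -0.6, 3.0]
finger_gap: 16.3
```

```bash
python3 st.py
```

```text
t 21.4 q [-0.35  0.48  0.06  2.07 -0.05  0.6   0.53] tcp [506.74  92.7  223.91] az 134.73171829377821 Tz [-0.01 -0.   -1.  ] rad 153.87140778333728 phi 42.87709443931036 F [-10.28  -0.63   3.03] M [-0.35  1.82 -0.1 ] gap 16.26539584529733 tau 1.0447596189472028
```

Call:
carry_out --slide '[[0.2, 4, 0], [0.2, 4, 0]]' --rotation '[[0, 0, 1.5], [0, 0, 1.5]]'

```text
clock: 21.65
tcp_pos: [512.3, 98.5, 223.9]
orientation: [-1.282, -2.86, 0.011]
wrist_force: [-10.3, -0.9, 3.2]
finger_gap: 16.0
```

```bash
python3 st.py
```

```text
t 21.65 q [-0.37  0.48  0.08  2.06 -0.06  0.61  0.48] tcp [512.26  98.5  223.88] az 131.72750847550208 Tz [-0.01 -0.   -1.  ] rad 153.98004142933584 phi 45.85722155284782 F [-10.32  -0.92   3.21] M [-0.37  1.84 -0.09] gap 16.042951286287103 tau 1.143601367415691
```

Call:
carry_out --slide '[[0.1, 4, 0], [0.1, 4, 0]]' --rotation '[[0, 0, 1.5], [0, 0, 1.5]]'

```text
clock: 21.9
tcp_pos: [518.1, 103.9, 223.8]
orientation: [-1.356, -2.826, 0.012]
wrist_force: [-11.8, -0.2, 3.6]
finger_gap: 16.4
```

```bash
python3 st.py
```

```text
t 21.9 q [-0.39  0.49  0.09  2.05 -0.07  0.62  0.43] tcp [518.11 103.94 223.82] az 128.7212734007692 Tz [-0.01 -0.   -1.  ] rad 154.01437510194557 phi 48.83086793450603 F [-11.75  -0.22   3.63] M [-0.27  1.94 -0.12] gap 16.42172484700478 tau 1.2613191807624156
```

Call:
carry_out --slide '[[0.1, 4, 0], [0.1, 4, 0]]' --rotation '[[0, 0, 1.5], [0, 0, 1.5]]'

```text
clock: 22.15
tcp_pos: [524.3, 109.1, 223.8]
orientation: [-1.43, -2.789, 0.012]
wrist_force: [-10.4, 0.3, 2.7]
finger_gap: 16.3
```

```bash
python3 st.py
```

```text
t 22.15 q [-0.41  0.5   0.11  2.03 -0.09  0.62  0.38] tcp [524.25 109.09 223.81] az 125.72680463409228 Tz [-0.01 -0.   -1.  ] rad 154.05791458095516 phi 51.81168734526915 F [-10.36   0.3    2.66] M [-0.3   1.95 -0.16] gap 16.338955476698914 tau 1.0627192652129287
```

Call:
carry_out --slide '[[0.1, 2.2, 0]]' --rotation '[[0, 0, 0.8]]'

```text
clock: 22.28
tcp_pos: [526.0, 110.5, 223.8]
orientation: [-1.449, -2.78, 0.012]
wrist_force: [-11.1, -0.8, 4.6]
finger_gap: 15.9
```

```bash
python3 st.py
python3 - <<'E'
from h import *
from st import *
r.camera('side'); st()
E
```

```text
t 22.27 q [-0.41  0.5   0.11  2.03 -0.09  0.63  0.37] tcp [526.02 110.51 223.77] az 124.94865069608358 Tz [-0.01 -0.   -1.  ] rad 154.1018021953527 phi 52.65536095979646 F [-11.08  -0.78   4.56] M [-0.28  1.87 -0.12] gap 15.895585104176869 tau 1.3117006908991982
t 22.32 q [-0.41  0.5   0.11  2.02 -0.09  0.63  0.37] tcp [526.15 110.65 223.76] az 124.91721102330925 Tz [-0.01 -0.   -1.  ] rad 154.13066069342582 phi 52.72394663105924 F [-10.69   0.3    2.84] M [-0.36  1.94 -0.28] gap 15.9740954588837 tau 1.00630542205879
```

```bash
cat > avg.py <<'E'
from st import *
import sys
n=int(sys.argv[1]) if len(sys.argv)>1 else 6
T=[];Fs=[]
for i in range(n):
    o=r.get_obs();p=o['tcp_pos'];l=p[:2]-AX;f=o['wrist_force']
    T.append(l[0]/1000*f[1]-l[1]/1000*f[0]+o['moment'][2]);Fs.append(f)
    print(round(o['clock'],3),round(T[-1],3),'jt',o['joint_torque'])
    r.camera('side')
print('mean',np.mean(T),np.std(T),np.mean(Fs,0),np.std(Fs,0))
E
python3 avg.py 6; python3 st.py
```

```text
22.325 1.006 jt [  1.07 -51.39   4.2  -23.98   0.52  -3.05   0.31]
22.375 1.101 jt [  1.07 -51.04   4.3  -24.06   0.48  -2.91   0.11]
22.425 0.974 jt [  1.12 -51.07   4.31 -23.97   0.49  -2.9    0.16]
22.475 1.055 jt [  1.15 -51.1    4.31 -23.94   0.49  -2.9    0.18]
22.525 1.186 jt [  1.17 -51.13   4.31 -23.92   0.49  -2.9    0.18]
22.575 1.08 jt [  1.18 -51.14   4.32 -23.92   0.49  -2.9    0.18]
mean 1.0673038686729541 0.06831813646474096 [-10.6    0.21   2.94] [0.31 0.63 0.53]
t 22.62 q [-0.41  0.5   0.11  2.03 -0.09  0.63  0.37] tcp [526.03 110.54 223.85] az 124.98094372644125 Tz [-0.01 -0.   -1.  ] rad 154.12025827672724 phi 52.66380283244832 F [-10.94   0.54   2.54] M [-0.2   1.85 -0.16] gap 15.931083775703646 tau 1.1301775226813955
```

Call:
carry_out --slide '[[0, -2.5, 0], [0, 0, 0]]' --rotation '[[0, 0, -1], [0, 0, 0]]'

```text
clock: 22.88
tcp_pos: [524.1, 109.3, 224.0]
orientation: [-1.424, -2.793, 0.01]
wrist_force: [-9.5, 0.9, 2.9]
finger_gap: 16.2
```

```bash
python3 st.py;python3 avg.py 3
```

```text
t 22.88 q [-0.4   0.5   0.1   2.03 -0.09  0.62  0.38] tcp [524.13 109.26 223.97] az 125.98583974357037 Tz [-0.01 -0.   -1.  ] rad 154.2714675573896 phi 51.817798897384655 F [-9.53  0.91  2.89] M [-0.07  1.74 -0.23] gap 16.16735400307844 tau 0.8411495440612189
22.875 0.841 jt [  1.42 -51.11   4.4  -23.3    0.62  -2.65   0.28]
22.925 0.878 jt [  1.39 -51.1    4.4  -23.37   0.61  -2.65   0.24]
22.975 0.957 jt [  1.37 -51.08   4.4  -23.4    0.61  -2.65   0.23]
mean 0.8921251318671786 0.04842870408108754 [-9.78  0.9   2.37] [0.22 0.08 0.41]
```

Call:
carry_out --slide '[[0.5, -3, 0], [3, -1.5, 0], [6, 0, 0], [8, 0, 0], [10, 0, 0], [14, 0, 0], [14, 0, 0], [0, 0, 0]]' --rotation '[[0, 0, -1.5], [0, 0, -1], [0, 0, 0], [0, 0, 0], [0, 0, 0], [0, 0, 0], [0, 0, 0], [0, 0, 0]]'

```text
clock: 24.02
tcp_pos: [488.3, 151.6, 224.9]
orientation: [-1.361, -2.831, 0.003]
wrist_force: [0.5, -1.2, -2.0]
finger_gap: 15.8
```

```bash
python3 st.py; python3 -c "
from h import *
snap('side','s10')"; python3 holes.py s10
```

```text
t 24.02 q [-0.5   0.47  0.09  2.09 -0.07  0.59  0.32] tcp [488.25 151.63 224.94] az 128.64723737082068 Tz [-0. -0. -1.] rad 209.76848900581288 phi 51.26736188953605 F [ 0.48 -1.21 -1.95] M [0.07 0.07 0.01] gap 15.753638551877867 tau 0.09322123000085401
fit [620.13 -11.5 ]
-84 1 45.8 45.8 45.8
-81 4 44.2 51.5 52.3
-78 4 45.2 50.8 53.6
-75 4 49.2 51.0 55.0
-72 3 49.7 50.0 52.8
-69 3 49.8 50.2 52.5
-66 4 46.2 48.8 50.9
-63 4 45.6 49.6 53.5
-60 5 50.2 50.8 53.5
-57 4 32.5 43.1 47.4
-42 6 42.2 48.9 52.1
-39 5 36.2 51.4 52.7
-36 3 47.6 49.7 51.8
-33 4 29.1 50.6 52.9
-30 6 48.9 51.2 54.2
-27 2 49.6 50.6 51.5
-24 3 50.1 50.9 52.5
-21 3 46.9 49.1 51.8
-18 3 48.6 49.4 50.6
-15 4 49.3 50.3 51.9
-3 1 46.4 46.4 46.4
0 1 53.7 53.7 53.7
3 7 42.6 46.5 49.7
6 2 48.1 49.6 51.0
9 4 41.6 48.7 50.4
12 1 49.4 49.4 49.4
15 1 51.2 51.2 51.2
18 3 50.6 50.7 51.0
21 1 50.1 50.1 50.1
```

Call:
carry_out --slide '[[-2, -28.9, 0], [-2, -28.9, 0], [-2, -28.9, 0], [-2, -28.9, 0], [-2, -28.9, 0], [-2, -28.9, 0], [-2, -28.9, 0], [0, 0, 0], [0, 0, 0]]' --rotation '[[0, 0, -7.9], [0, 0, -7.9], [0, 0, -7.9], [0, 0, -7.9], [0, 0, -7.9], [0, 0, -7.9], [0, 0, -7.9], [0, 0, 0], [0, 0, 0]]'

```text
clock: 25.2
tcp_pos: [410.3, -28.6, 225.4]
orientation: [0.1, -3.14, 0.003]
wrist_force: [-0.4, -0.2, -1.9]
finger_gap: 15.9
```

```bash
python3 st.py
python3 - <<'E'
from st import *
plan([(at(-4,172,225),ori(184),6)])
E
```

```text
t 25.2 q [ 0.04  0.35 -0.15  2.3   0.11  0.5   1.44] tcp [410.29 -28.62 225.43] az 183.653852501843 Tz [-0. -0. -1.] rad 209.871219810143 phi -4.543103563298722 F [-0.36 -0.21 -1.86] M [-0.    0.13 -0.  ] gap 15.852296676952701 tau 0.037565935168625435
slide [[-6.3, 0.4, 0.1], [-6.3, 0.3, 0.0], [-6.3, 0.4, 0.1], [-6.3, 0.3, 0.1], [-6.3, 0.4, 0.0], [-6.4, 0.3, 0.1]]
rotation [[-0.0, -0.0, -0.1], [-0.0, -0.0, -0.0], [-0.1, -0.0, -0.1], [0.0, -0.0, -0.0], [0.0, -0.0, -0.1], [-0.0, -0.0, -0.0]]
end [448. -24. 225.] 6 rows; max 6.407807737440318
```

Call:
carry_out --slide '[[-6.3, 0.4, 0.1], [-6.3, 0.3, 0], [-6.3, 0.4, 0.1], [-6.3, 0.3, 0.1], [-6.3, 0.4, 0], [-6.4, 0.3, 0.1], [0, 0, 0]]' --rotation '[[0, 0, -0.1], [0, 0, 0], [0, 0, -0.1], [0, 0, 0], [0, 0, -0.1], [0, 0, 0], [0, 0, 0]]'

```text
clock: 26.08
tcp_pos: [448.3, -23.8, 224.9]
orientation: [0.112, -3.139, 0.003]
wrist_force: [0.9, 0.5, -3.4]
finger_gap: 16.1
```

```bash
python3 st.py
```

```text
t 26.07 q [ 0.04  0.4  -0.14  2.21  0.11  0.54  1.45] tcp [448.26 -23.76 224.9 ] az 184.06966090184918 Tz [-0. -0. -1.] rad 171.64019148439326 phi -3.9294151830538233 F [ 0.87  0.54 -3.43] M [0.1  0.08 0.03] gap 16.08288421274647 tau -0.049296639197529905
```

Nose is in (42.6 mm radius) with no resistance; going deeper.

Call:
carry_out --slide '[[-6, 0, 0], [-6, 0, 0], [-5, 0, 0], [0, 0, 0]]' --rotation '[[0, 0, 0], [0, 0, 0], [0, 0, 0], [0, 0, 0]]'

```text
clock: 26.58
tcp_pos: [465.3, -22.5, 224.9]
orientation: [0.112, -3.14, 0.003]
wrist_force: [0.7, 1.5, -2.0]
finger_gap: 15.9
```

```bash
python3 st.py
```

```text
t 26.57 q [ 0.03  0.42 -0.14  2.18  0.11  0.55  1.45] tcp [465.26 -22.53 224.92] az 184.07567814108276 Tz [ 0. -0. -1.] rad 154.59552123262267 phi -3.9069065349803807 F [ 0.68  1.49 -2.05] M [0.25 0.05 0.16] gap 15.873924211979316 tau -0.06714233362069169
```

Call:
carry_out --slide '[[0, 6.7, 0], [0, 6.7, 0], [0, 6.7, 0]]' --rotation '[[0, 0, 3.5], [0, 0, 3.5], [0, 0, 3.5]]'

```text
clock: 26.95
tcp_pos: [465.1, -1.5, 225.1]
orientation: [0.175, 3.135, -0.002]
wrist_force: [2.2, 3.4, -3.4]
finger_gap: 15.5
```

```bash
python3 st.py
```

```text
t 26.95 q [-0.05  0.41 -0.1   2.18  0.08  0.55  1.25] tcp [465.07  -1.46 225.12] az 173.60022960881594 Tz [ 0. -0. -1.] rad 154.78548070764091 phi 3.9038511563572973 F [ 2.19  3.36 -3.4 ] M [ 0.68 -0.2   0.7 ] gap 15.543470858565485 tau 0.1618907539928548
```

Call:
carry_out --slide '[[0, 4, 0]]' --rotation '[[0, 0, 1.5]]'

```text
clock: 27.08
tcp_pos: [465.4, 2.0, 225.1]
orientation: [0.216, 3.133, -0.003]
wrist_force: [1.4, 1.2, -2.4]
finger_gap: 16.0
```

```bash
python3 st.py
```

```text
t 27.07 q [-0.06  0.41 -0.09  2.18  0.07  0.55  1.22] tcp [465.42   1.97 225.07] az 172.12204847655528 Tz [ 0. -0. -1.] rad 154.71275674627168 phi 5.1810848262275755 F [ 1.36  1.22 -2.38] M [ 0.14 -0.28  0.54] gap 16.009719726171546 tau 0.3359240096939171
```

Call:
carry_out --slide '[[0, 5.4, 0], [0, 4, 0]]' --rotation '[[0, 0, 1.5], [0, 0, 1.3]]'

```text
clock: 27.32
tcp_pos: [466.5, 9.2, 224.9]
orientation: [-0.299, -3.127, 0.006]
wrist_force: [1.6, -6.6, -1.4]
finger_gap: 16.0
```

```bash
python3 st.py
```

```text
t 27.32 q [-0.09  0.42 -0.08  2.18  0.07  0.55  1.16] tcp [466.51   9.17 224.88] az 169.063827010038 Tz [-0. -0. -1.] rad 154.45202222931528 phi 7.876453065931904 F [ 1.58 -6.57 -1.38] M [-1.37 -0.31  0.24] gap 16.002082498156206 tau 1.2114863993594767
```

Call:
carry_out --slide '[[0, 4, 0]]' --rotation '[[0, 0, 1.5]]'

```text
clock: 27.45
tcp_pos: [467.1, 12.8, 224.8]
orientation: [-0.341, -3.122, 0.007]
wrist_force: [1.6, -6.8, -1.2]
finger_gap: 16.0
```

```bash
python3 st.py
```

```text
t 27.45 q [-0.1   0.42 -0.07  2.18  0.06  0.55  1.13] tcp [467.09  12.83 224.79] az 167.55132292323117 Tz [-0. -0. -1.] rad 154.42294596362228 phi 9.254330164469634 F [ 1.57 -6.76 -1.23] M [-1.27 -0.27  0.3 ] gap 16.00728454299703 tau 1.2892838675683627
```

Call:
carry_out --slide '[[0, 4, 0]]' --rotation '[[0, 0, 1.5]]'

```text
clock: 27.58
tcp_pos: [467.8, 16.7, 224.8]
orientation: [-0.382, -3.117, 0.007]
wrist_force: [1.2, -6.4, -1.5]
finger_gap: 16.0
```

```bash
python3 st.py
```

```text
t 27.57 q [-0.12  0.42 -0.06  2.18  0.06  0.55  1.1 ] tcp [467.79  16.66 224.76] az 166.04222078365547 Tz [-0. -0. -1.] rad 154.3944862429758 phi 10.697672418400296 F [ 1.17 -6.37 -1.47] M [-1.25 -0.17  0.33] gap 16.001609780456874 tau 1.2663083370803967
```

Call:
carry_out --slide '[[0, 2.7, 0]]' --rotation '[[0, 0, 1]]'

```text
clock: 27.7
tcp_pos: [468.4, 19.3, 224.7]
orientation: [-0.408, -3.114, 0.007]
wrist_force: [0.9, -6.6, -0.6]
finger_gap: 16.0
```

```bash
python3 st.py
```

```text
t 27.7 q [-0.13  0.42 -0.06  2.18  0.05  0.55  1.08] tcp [468.35  19.27 224.69] az 165.05889703743648 Tz [-0. -0. -1.] rad 154.34714163643636 phi 11.690241212469024 F [ 0.87 -6.63 -0.63] M [-1.24 -0.15  0.26] gap 16.02865820607259 tau 1.230667274147141
```

Call:
carry_out --slide '[[0, 2.7, 0]]' --rotation '[[0, 0, 1]]'

```text
clock: 27.82
tcp_pos: [468.9, 21.8, 224.7]
orientation: [-0.435, -3.11, 0.007]
wrist_force: [-0.6, -6.8, -1.0]
finger_gap: 16.0
```

```bash
python3 st.py
```

```text
t 27.82 q [-0.14  0.42 -0.05  2.17  0.05  0.55  1.07] tcp [468.94  21.81 224.67] az 164.05805765478829 Tz [-0. -0. -1.] rad 154.30798526194127 phi 12.657359390832841 F [-0.6  -6.85 -1.02] M [-1.28 -0.08  0.31] gap 15.960380081054652 tau 1.3605067698201145
```

Call:
carry_out --slide '[[0, 2.7, 0]]' --rotation '[[0, 0, 1]]'

```text
clock: 27.95
tcp_pos: [469.6, 24.4, 224.6]
orientation: [-0.462, -3.106, 0.008]
wrist_force: [-0.1, -5.9, -1.0]
finger_gap: 16.1
```

```bash
python3 st.py
```

```text
t 27.95 q [-0.14  0.42 -0.05  2.17  0.05  0.55  1.05] tcp [469.57  24.41 224.63] az 163.0637638010989 Tz [-0. -0. -1.] rad 154.2887040688931 phi 13.650164435077748 F [-0.08 -5.87 -1.02] M [-1.31 -0.04  0.27] gap 16.107881176444327 tau 1.154160588588375
```

```bash
python3 -c "
from h import *
snap('side','s11')"; python3 holes.py s11; python3 avg.py 3|tail -1
```

```text
fit [619.68 -11.26]
-87 1 44.1 44.1 44.1
-81 4 47.3 48.9 50.3
-75 6 45.6 50.6 53.5
-72 1 50.9 50.9 50.9
-69 3 49.2 51.2 52.8
-66 4 50.3 51.2 52.7
-63 5 48.8 49.9 52.0
-60 4 47.4 47.7 48.6
-57 4 48.2 50.2 52.6
-54 4 47.8 48.1 49.8
-42 1 46.2 46.2 46.2
-39 2 36.1 43.3 50.5
-36 6 38.0 46.6 52.4
-33 5 34.7 49.6 52.0
-30 3 49.2 49.8 54.9
-27 3 49.9 50.3 51.6
-24 3 49.5 50.8 51.9
-21 2 50.4 50.4 50.4
-18 4 44.2 48.6 49.8
-15 2 50.6 50.6 50.7
-12 4 48.2 51.1 51.5
-6 3 47.2 49.8 50.8
-3 4 51.4 53.6 55.8
0 5 46.9 53.5 57.2
3 5 55.8 57.8 58.7
6 1 54.3 54.3 54.3
9 1 55.6 55.6 55.6
15 1 47.8 47.8 47.8
21 1 49.9 49.9 49.9
mean 1.2382942789832296 0.030566158026979744 [-0.   -6.55 -0.27] [0.14 0.55 0.22]
```

Call:
carry_out --slide '[[0, -2.7, 0], [1, -2.7, 0], [3, 0, 0], [6, 0, 0], [8, 0, 0], [12, 0, 0], [14, 0, 0], [0, 0, 0]]' --rotation '[[0, 0, -1.5], [0, 0, -1.5], [0, 0, 0], [0, 0, 0], [0, 0, 0], [0, 0, 0], [0, 0, 0], [0, 0, 0]]'

```text
clock: 29.15
tcp_pos: [424.1, 32.2, 224.6]
orientation: [-0.373, -3.117, 0.004]
wrist_force: [0.7, -0.5, -1.5]
finger_gap: 16.2
```

```bash
python3 st.py; python3 -c "
from h import *
snap('side','s12');snap('wrist','w12',(180,180,400,420),2.5);snap('top','t12',(200,155,360,275),5)"; python3 holes.py s12
```

```text
t 29.15 q [-0.16  0.37 -0.07  2.27  0.06  0.51  1.05] tcp [424.13  32.23 224.6 ] az 166.36903661252578 Tz [-0. -0. -1.] rad 200.31335446944203 phi 12.75753701168875 F [ 0.71 -0.5  -1.51] M [ 0.01  0.16 -0.02] gap 16.17323178199722 tau 0.04206322768797713
fit [619.97 -11.19]
-78 1 47.9 47.9 47.9
-75 3 49.6 50.1 50.8
-72 4 48.5 50.6 51.5
-69 4 47.7 50.7 52.0
-66 3 49.3 50.9 52.9
-63 3 49.9 52.5 52.8
-60 4 47.8 49.7 50.6
-57 3 49.0 49.5 51.3
-54 4 48.3 48.9 50.0
-39 2 36.4 39.8 43.2
-36 5 38.2 46.7 52.7
-33 7 35.6 50.5 52.4
-30 4 47.8 51.7 53.6
-27 2 48.9 49.5 50.1
-24 3 50.4 50.5 52.0
-21 2 49.3 50.6 52.0
-18 3 48.8 49.2 49.4
-15 4 49.2 49.7 51.5
-12 1 51.6 51.6 51.6
-9 2 49.6 49.7 49.9
3 1 46.1 46.1 46.1
6 3 41.7 45.0 47.6
9 4 46.6 48.1 50.0
12 3 43.3 45.9 48.8
15 1 50.8 50.8 50.8
18 2 50.2 50.4 50.6
21 1 49.8 49.8 49.8
```

View pics/w12.png

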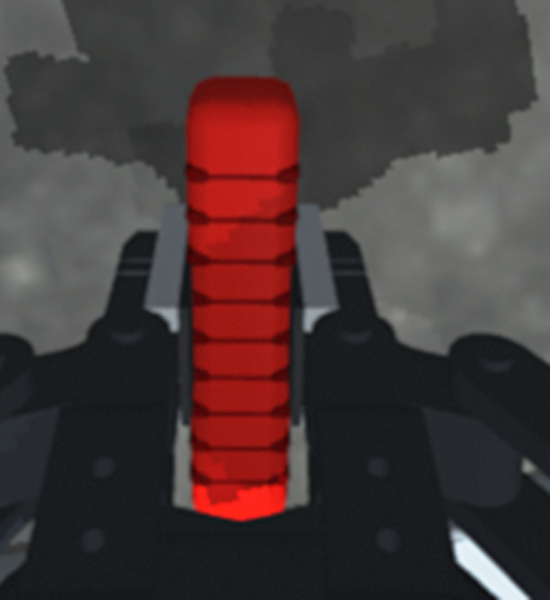

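View pics/t12.png

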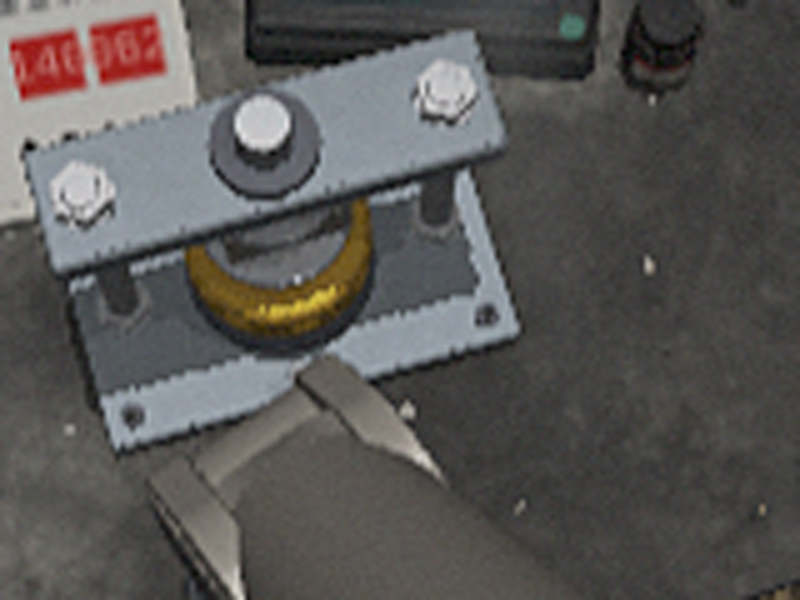

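Run:
```python
from st import *
p=plan([((428,20,265),ori(168),2),((450,-180,265),ori(182),5),((484.1,-361.5,265),ori(194.4),5)])
```

```text
slide [[-2.4, -5.6, -20.0], [-2.2, -5.6, -20.0], [-12.6, -38.2, 0.0], [-10.8, -38.8, 0.0], [-8.8, -39.2, 0.0], [-7.0, -39.7, 0.0], [-4.9, -39.9, 0.0], [-5.6, -36.5, 0.0], [-3.9, -36.7, 0.0], [-2.4, -36.9, 0.0], [-0.8, -36.9, 0.1], [0.8, -36.9, -0.0]]
rotation [[-0.1, 0.0, -0.9], [-0.0, 0.0, -0.8], [-0.0, 0.0, -2.8], [-0.0, 0.0, -2.8], [-0.0, 0.0, -2.8], [-0.0, 0.0, -2.8], [-0.0, 0.0, -2.8], [-0.0, 0.0, -2.5], [-0.0, 0.0, -2.5], [-0.0, 0.0, -2.4], [-0.0, 0.0, -2.5], [-0.0, 0.0, -2.5]]
end [ 484.1 -361.5  265. ] 12 rows; max 40.312405038647846
```

Call:
carry_out --slide '[[-2.4, -5.6, -20], [-2.2, -5.6, -20], [-12.6, -38.2, 0], [-10.8, -38.8, 0], [-8.8, -39.2, 0], [-7, -39.7, 0], [-4.9, -39.9, 0], [-5.6, -36.5, 0], [-3.9, -36.7, 0], [-2.4, -36.9, 0], [-0.8, -36.9, 0], [0.8, -36.9, 0]]' --rotation '[[0, 0, -0.9], [0, 0, -0.8], [0, 0, -2.8], [0, 0, -2.8], [0, 0, -2.8], [0, 0, -2.8], [0, 0, -2.8], [0, 0, -2.5], [0, 0, -2.5], [0, 0, -2.4], [0, 0, -2.5], [0, 0, -2.5]]'

```text
clock: 30.8
tcp_pos: [483.9, -363.2, 265.4]
orientation: [0.395, -3.115, 0.003]
wrist_force: [-0.0, -0.0, -2.4]
finger_gap: 16.1
```

Call:
carry_out --slide '[[0, 0, 0], [0, 0, 0]]' --rotation '[[0, 0, 0], [0, 0, 0]]'

```text
clock: 31.05
tcp_pos: [483.6, -361.4, 265.2]
orientation: [0.392, -3.115, 0.002]
wrist_force: [0.4, 0.6, -3.6]
finger_gap: 16.2
```

Run:
```python
from st import *
st()
plan([((484.1,-361.5,225),ori(194.4),3)])
snap('wrist','w13');snap('top','t13',(350,160,450,245),7)
```

```text
t 31.05 q [ 0.59  0.52 -0.07  1.84  0.06  0.78  2.31] tcp [ 483.59 -361.43  265.18] az 194.3423601054144 Tz [-0. -0. -1.] rad 374.9310025434584 phi -68.74740080033122 F [ 0.42  0.6  -3.62] M [0.   0.11 0.01] gap 16.164708080307864 tau 0.07560108591812247
slide [[-0.2, -0.1, 13.4], [-0.2, -0.0, 13.4], [-0.1, -0.1, 13.4]]
rotation [[-0.0, -0.0, -0.0], [-0.0, -0.1, -0.0], [-0.1, -0.0, -0.1]]
end [ 484.1 -361.6  225. ] 3 rows; max 13.401865541781861
```

View pics/w13.png

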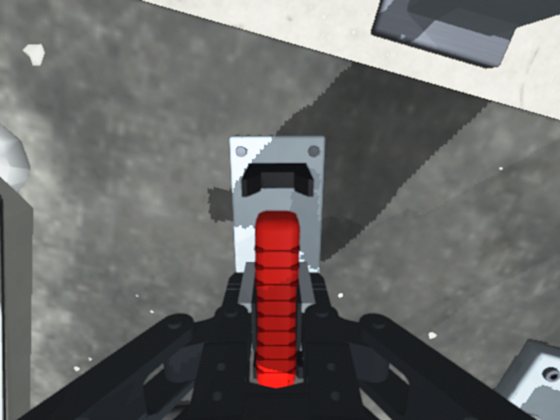

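View pics/t13.png

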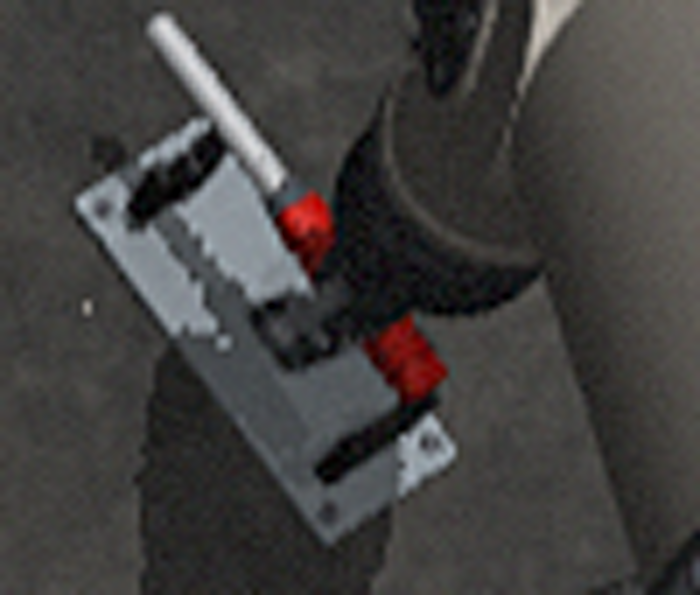

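Call:
carry_out --slide '[[-0.3, 0, 14], [-0.2, 0, 14], [0, 0, 12], [0, 0, 8], [0, 0, 5], [0, 0, 4], [0, 0, 2], [0, 0, 0]]' --rotation '[[0, 0, 0], [0, 0, 0], [0, 0, 0], [0, 0, 0], [0, 0, 0], [0, 0, 0], [0, 0, 0], [0, 0, 0]]'

```text
clock: 32.15
tcp_pos: [484.2, -361.2, 206.6]
orientation: [0.394, -3.116, 0.002]
wrist_force: [-0.6, 2.2, -1.8]
finger_gap: 16.2
```

```bash
python3 st.py
```

```text
t 32.15 q [ 0.59  0.61 -0.07  1.87  0.07  0.67  2.3 ] tcp [ 484.24 -361.19  206.63] az 194.40950464502782 Tz [-0. -0. -1.] rad 374.47004435689684 phi -68.82526401322832 F [-0.6   2.2  -1.83] M [0.53 0.1  0.29] gap 16.163089063232878 tau -0.21961399069584664
```

Call:
carry_out --slide '[[0, 0, 1.2], [0, 0, 0.5], [0, 0, 0]]' --rotation '[[0, 0, 0], [0, 0, 0], [0, 0, 0]]'

```text
clock: 32.52
tcp_pos: [484.3, -361.3, 205.2]
orientation: [0.394, -3.116, 0.003]
wrist_force: [-1.7, 4.8, 2.9]
finger_gap: 15.9
```

```bash
python3 st.py
```

```text
t 32.52 q [ 0.59  0.61 -0.07  1.87  0.07  0.67  2.3 ] tcp [ 484.28 -361.26  205.18] az 194.4036952205857 Tz [-0. -0. -1.] rad 374.52040335165236 phi -68.83505819064555 F [-1.72  4.79  2.91] M [0.99 0.34 0.4 ] gap 15.932162475254401 tau -0.843867602558803
```

Seated (upward 3 N). Release and rise.

Call:
carry_out --slide '[[0, 0, 0], [0, 0, 0], [0, 0, 0], [0, 0, 0], [0, 0, 0]]' --rotation '[[0, 0, 0], [0, 0, 0], [0, 0, 0], [0, 0, 0], [0, 0, 0]]' --grip 1

```text
clock: 33.15
tcp_pos: [484.0, -361.8, 204.9]
orientation: [0.392, -3.116, 0.003]
wrist_force: [-0.9, -0.2, -0.2]
finger_gap: 85.0
```

Call:
carry_out --slide '[[0, 0, -8], [0, 0, -12], [0, 0, -20], [0, 0, -25], [0, 0, -30], [0, 0, -20], [0, 0, 0], [0, 0, 0]]' --rotation '[[0, 0, 0], [0, 0, 0], [0, 0, 0], [0, 0, 0], [0, 0, 0], [0, 0, 0], [0, 0, 0], [0, 0, 0]]'

```text
clock: 34.15
tcp_pos: [483.9, -361.3, 319.8]
orientation: [0.393, -3.116, 0.003]
wrist_force: [0.2, -0.3, -0.1]
finger_gap: 85.6
```

```bash
python3 - <<'E'
from bar import *
from st import st
c=snap('wrist','w14');t=snap('side','s14');st()
print(barpose(c))
print('tail',pt(c,257,166,59))
E
python3 holes.py s14 | sed -n 1,14p
```

```text
t 34.25 q [ 0.6   0.45 -0.08  1.81  0.05  0.88  2.32] tcp [ 483.77 -361.24  319.02] az 194.36408168362058 Tz [-0. -0. -1.] rad 374.69331033935754 phi -68.76154952517373 F [-0.25  0.14 -0.86] M [0.03 0.02 0.03] gap 85.22033802619721 tau -0.07651734014180663
(array([ 472.37, -365.55]), np.float32(14.947448), np.float64(55.66371263695524), np.float64(59.72929254546875))
tail [ 448.64 -385.82   59.  ]
fit [620.15 -11.81]
-75 1 49.4 49.4 49.4
-72 3 47.5 50.3 51.5
-69 3 47.1 48.0 50.1
-66 4 46.8 49.1 54.3
-63 4 47.9 48.2 49.6
-60 4 46.1 50.1 51.1
-57 4 48.6 50.7 50.7
-54 4 48.2 49.5 50.7
-48 1 45.7 45.7 45.7
-39 1 28.4 28.4 28.4
-36 2 35.4 41.7 47.9
-33 8 29.8 46.2 51.3
-30 2 51.4 51.8 52.2
```

View pics/w14.png

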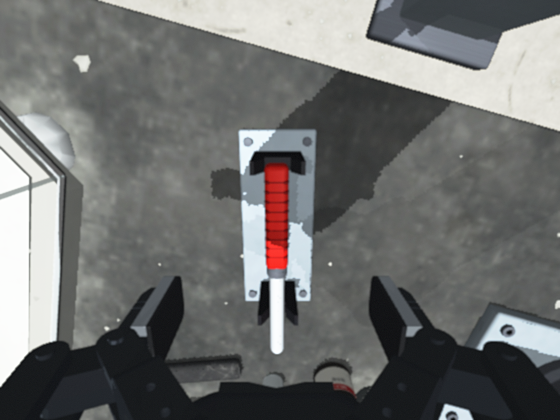

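View pics/s14.png

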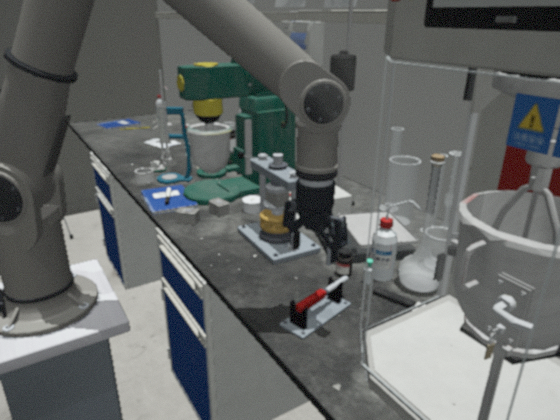

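Run:
```python
from h import *
np.set_printoptions(precision=1,suppress=True)
c=load('w14');n=pt(c,277,353,50);t=pt(c,277,164,59);print(n,t,pt(c,277,270,59),np.degrees(np.arctan2(*(n-t)[[1,0]])))
# now nipped? compare platen gap with the screw in top image not needed
r.hand_in(); print(r.get_obs()['clock'])
```

```text
[ 612.8 -328.8   50. ] [ 443.7 -372.3   59. ] [ 525.8 -351.2   59. ] 14.445718826287987
the job is handed in; nothing more can be done
the job is handed in; nothing more can be done
```

I turned the collar clockwise with the bar, nipped the prism, put the bar back in its cradle and handed the job in at about 34 s of the 72 s allowed. No verdict is reported, so the nip rests on my torque readings.

- **Turning:** it took three insertions. The bar took the collar past 1.3 rad in the first stroke, the prism began to bite in the second, and the third brought it to the finish. In total the collar turned about 2.3 rad.
- **Nip:** loose effort read about 0.85 Nm (0.76–0.94). The last six creeping readings averaged about 1.25 Nm (1.15–1.36), against 1.3 for firm and 1.6 for cracking. That is about 1.5 times my measured loose effort, or 1.6 times the nominal 0.8 Nm. I put the final position at roughly 0.32–0.37 rad after first touch.
- **Disagreement:** single torque readings scattered by about 0.1–0.15 Nm, so I relied on averages. After the first stroke the hole lay about 11° behind the handle, which I first took for the collar turning back. The second stroke showed the same lag, so I put it down to play and flex in the grip instead. I did not confirm that separately.
- **Collar after drawing the bar out:** the hole positions in the side camera stayed the same to within about 2°, so the collar had not turned back.
- **Bar in cradle:** it lies in both supports, with both ends within about 2 mm of where they were at the start. Its direction is 14.4°, against about 14.5° at the start.
- **Other things on the bench:** I never went near them, and they looked unmoved in the pictures, but I did not measure their positions. Away from the bar's own work, no wrist force suggested the gripper or arm touching the frame.

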